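Close the coffee tins with their own lids

ROBOT

A 7-joint arm with a two-finger parallel gripper is mounted at the origin on the work surface. World frame = base frame: x ahead of the robot, y to its left, z up, the work surface at z = 0. Lengths are in mm, angles in rad, forces in N, time in s.
With the tool pointing down it reaches from about 400 to 875 mm from the base axis. Payload 6.5 kg.
Tool frame: the origin (TCP) lies between the finger pads; the fingertips stand 22 mm ahead of it and the grasp point (between the pads) lies 3 mm ahead of it; x points along the fingers, y is the direction in which the jaws open and shut, and the axes are right-handed (so a half turn about x gives the same grasp; the last joint's range is limited). The gripper opens to 88 mm and grips with 3 to 60 N. Pads are 18 mm wide; open, the fingers measure 123 mm over their backs; the gripper's body (75 mm by 187 mm) begins 45 mm behind the grasp point.
Start: joints at [-1.183, 0.536, -0.004, 1.538, 0.003, 1.067, -0.071], TCP at [284.943, 584.207, 260.716] pointing down, gripper open.
Joint ranges: [-2.7, 2.7], [-0.37, 2.16], [-1.27, 1.26], [0.24, 2.4], [-1.31, 4.45], [0.19, 1.91], [-2.76, 2.76]. Speed limits (rad/s): [2.39, 2.39, 3.14, 3.14, 3.14, 3.14, 3.14].

INTERFACE

Orientations are given as [roll, pitch, yaw] about the fixed x, y, z axes, in that order (R = Rz(yaw) Ry(pitch) Rx(roll)).
In Python, from station import * gives the robot as it stands.
- The arm moves only by the shell command python3 -m crank 'ROWS' [OPENING] [FORCE]. ROWS is JSON, a list of rows, each an object with "slide": the shift along the tool's x, y, z in mm, a list of three; "yaw": the turn about the tool's x in degrees. A call has 1 to 20 rows; each row shifts and turns the commanded pose from where the row before left it, along the tool's axes as they then stand; what a row does not reach is not made up. A row lasts 1/12 s, in which the tool goes at most 41.7 mm and 7.16 degrees, less where a joint would pass 70% of its speed; a pose out of reach is approached as far as the arm can. A call with a gripper value outside its range is refused whole. OPENING is the opening, from 0 (shut) to 1 (fully open), set as the call begins (- or left out, the last holds). The fingers move at their own pace and stop on an object; FORCE is the grip in N (left out, the last holds). Time passes only in rows, so rows that do not move let the fingers close. It gives the time, the measured TCP pose, the force and the opening at its end, in the units of the state.
- read_state(): the state, without advancing time (a new reading comes with each control period).
- read_camera(name): name is "scene" or "top" or "wrist"; returns the picture (480x640x3 uint8, red, green, blue); there is no depth.
- calibration(name): a dict with "fovy" (degrees; the focal length in pixels is half the picture's height over the tangent of half this angle, whatever the lens; pixels are square), "cx", "cy" (the principal point, pixels), "R" (3x3) and "t" (3): a world point X has camera coordinates R X + t. Camera axes: x right, y down, z forward; pixel columns grow to the right and rows downward; lengths in mm; the calibration is good to about 2 mm. A picture is of the moment at which its call begins: read the wrist's pose just before it. calibration takes no time and is no camera call; for the wrist camera it gives the pose at the moment of the call.
- sign_off(): hands the job in, once; it reports no verdict.
The state is a dict: "time": time; "joint_pos": joint angles; "qd": joint speeds; "effort": joint torques, N m; "ee_pos": TCP position; "ee_rot": TCP orientation; "contact_force": force on the tool from outside, world axes, zero at the start; "torque": the same for the moment, N m; "gripper_width": opening from 0.0 (shut) to 1.0 (fully open).
Only numpy, scipy, OpenCV 4.12 (cv2) and the standard library are available. Lean on these libraries where they do the work, as an engineer would, in place of code of your own. Each camera call takes 0.05 s, during which the arm holds its last target.

TASK

The washed coffee tins and their lids stand about the grinding counter. Close all four tins, each with the lid of its own shape and size, so that every lid sits fully home and level on its tin's rim and the tins are left standing upright on the counter. Leave the glass jar where it stands.

Things in the scene. Friction and masses are not known exactly. Their poses are not given: they have to be found in the camera images.
- big_tin: Open empty large round steel tin, 100 (diameter) mm outside, 70 mm high, walls 3 mm, stands loose on the counter, about 350 g. Origin: centre of its underside; z up.
- big_lid: Large round steel lid, disc 106 mm across, 4 mm thick, centred round black knob 22 mm across, 26 mm high; grey gasket below, 10 mm deep, 86 mm across, tapering to 72 mm. Lies gasket down on the counter. Origin: centre of gasket's underside, z up: disc spans z 10 to 14 mm, knob 14 to 40 mm. Seated, the disc rests on the rim, so the origin is 10 mm below the rim. About 150 g.
- small_tin: Open empty small round steel tin, 68 (diameter) mm outside, 60 mm high, walls 3 mm, stands loose on the counter, about 220 g. Origin: centre of its underside; z up.
- small_lid: Small round steel lid, disc 74 mm across, 4 mm thick, centred round black knob 22 mm across, 26 mm high; grey gasket below, 10 mm deep, 54 mm across, tapering to 40 mm. Lies gasket down on the counter. Origin: centre of gasket's underside, z up: disc spans z 10 to 14 mm, knob 14 to 40 mm. Seated, the disc rests on the rim, so the origin is 10 mm below the rim. About 90 g.
- square_tin: Open empty square steel tin, 84 x 84 mm outside, 64 mm high, walls 3 mm, stands loose on the counter, about 350 g. Origin: centre of its underside; z up; x and y square to the walls.
- square_lid: Square steel lid, plate 90 x 90 mm, 4 mm thick, centred black bar handle 44 mm along x, 14 mm along y, 26 mm high; gasket frame below, 10 mm deep, 70 x 70 mm. Lies gasket down on the counter. Origin: centre of gasket's underside, z up: plate spans z 10 to 14 mm, handle 14 to 40 mm; fits any of the four ways round. Seated, the plate rests on the rim, so the origin is 10 mm below the rim. About 140 g.
- oblong_tin: Open empty oblong steel tin, 116 (along its x) x 66 (along its y) mm outside, 68 mm high, walls 3 mm, stands loose on the counter, about 350 g. Origin: centre of its underside; z up; x along the long side.
- oblong_lid: Oblong steel lid, plate 122 (along x) x 72 (along y) mm, 4 mm thick, centred black bar handle 44 mm along x, 14 mm along y, 26 mm high; gasket frame below, 10 mm deep, 102 x 52 mm. Lies gasket down on the counter. Origin: centre of gasket's underside, z up: plate spans z 10 to 14 mm, handle 14 to 40 mm; fits either way round. Seated, the plate rests on the rim, so the origin is 10 mm below the rim. About 140 g.
- glass_jar: Closed amber glass jar with a wooden cap, 58 mm across and 75 mm high, standing among the tins; not to be handled. Origin: centre of its underside; z up.
There are look-alikes about, which are no part of the job. What is shaped like the big_tin but green or purple is not meant. What is shaped like the small_lid but purple is not meant.

How it is judged:
By the outcome, as a careful person would: the job done as asked, in the order asked, and still so for the second after the job is handed in, with the robot touching nothing.
It also fails if it takes over 128 s, if anything falls off the work surface, if the arm or the gripper's body presses on something with over 40 N, if the wrist force passes 120 N, or if a joint passes its speed limit or range.

## Working session

There is one attempt and no reset: what is moved stays moved. The work goes in short steps, Python scripts to look and compute and a shell command to move; the robot and the scene stay as the last step left them, time stands still between calls to the robot, and variables do not carry over. Pictures are saved under pics/ and viewed, and the job is handed in when it is done.

```bash
ls; mkdir -p pics
python3 - <<'E'
from station import *
import cv2
print(read_state())
for n in ("scene","top","wrist"):
    c=calibration(n); print(n,c)
    cv2.imwrite(f"pics/{n}0.png",cv2.cvtColor(read_camera(n),cv2.COLOR_RGB2BGR))
E
```

```text
pics
{'time': 0.0, 'joint_pos': array([-1.18319405,  0.53713192, -0.00443505,  1.53883021,  0.00260283,
        1.06732451, -0.07123727]), 'qd': array([ 0.00037331,  0.00091298,  0.0007905 , -0.00101575, -0.00022   ,
        0.0003004 , -0.00202149]), 'effort': array([ 1.07187864e-04, -5.70986187e+01,  9.90736708e-01, -2.51595283e+01,
       -5.63431741e-02,  1.79931259e-02,  1.45919453e-04]), 'ee_pos': array([284.7184113 , 583.6969086 , 259.87801425]), 'ee_rot': array([-1.49456282,  1.56910806, -1.94833223]), 'contact_force': array([-0.09034526,  0.28348001, -0.2057067 ]), 'torque': array([ 0.04907101,  0.00249334, -0.06110258]), 'gripper_width': 0.9979047998466775}
scene {'fovy': 48.32921462462487, 'cx': 310.1059827621845, 'cy': 244.3616477953614, 'R': array([[ 0.74062563,  0.67169786,  0.01719466],
       [ 0.47992903, -0.51092142, -0.7131812 ],
       [-0.47025717,  0.5364525 , -0.7007688 ]]), 't': array([-345.86417283, -191.81566571, 1475.68978216])}
top {'fovy': 54.95210791338976, 'cx': 321.8380979470426, 'cy': 241.00611065839541, 'R': array([[ 0.00547141, -0.99996235,  0.00673475],
       [-0.98206085, -0.00664265, -0.18844722],
       [ 0.18848486, -0.00558286, -0.98206023]]), 't': array([  -4.24505411,  440.04481831, 1003.32799303])}
wrist {'fovy': 61.50540081435185, 'cx': 318.5823673715685, 'cy': 230.59509402496397, 'R': array([[ 0.43839067,  0.89878304, -0.00163299],
       [ 0.85788311, -0.41789806,  0.29899461],
       [ 0.26804887, -0.13247736, -0.9542534 ]]), 't': array([-649.08231102,  -40.38905413,  390.46212779])}
```

View pics/top0.png

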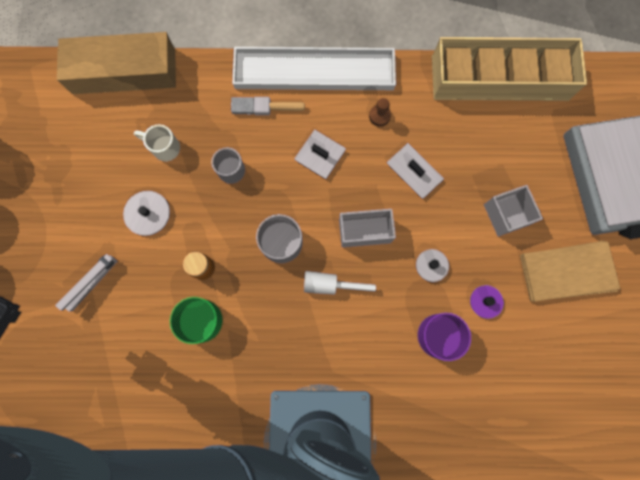

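View pics/scene0.png

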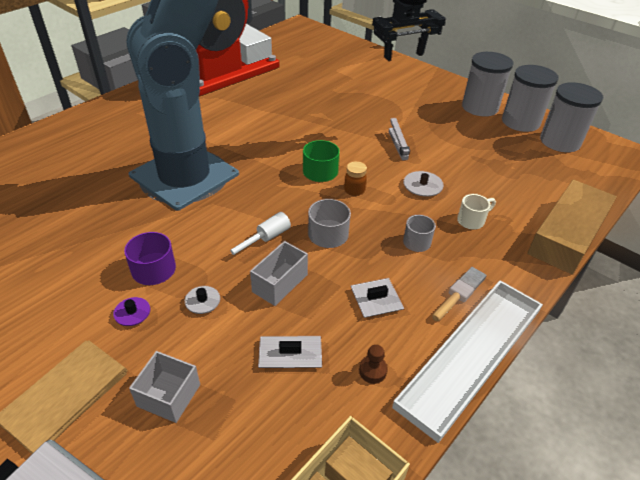

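View pics/wrist0.png

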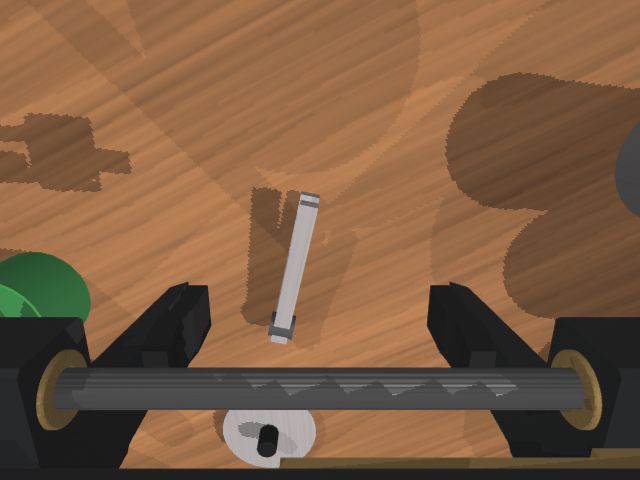

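Run:
```python
import cv2,numpy as np
im=cv2.imread("pics/top0.png")
def seg(im,name):
    hsv=cv2.cvtColor(im,cv2.COLOR_BGR2HSV)
    m=((hsv[...,1]<70)).astype(np.uint8)
    n,l,s,c=cv2.connectedComponentsWithStats(m)
    for i in range(1,n):
        if 300<s[i][4]<8000: print(name,i,s[i],c[i].round(1))
    return m
m=seg(im,"top"); 
m2=seg(cv2.imread("pics/scene0.png"),"scene")
c=cv2.resize(im[120:300,110:560],None,fx=1.75,fy=1.75,interpolation=cv2.INTER_CUBIC)
cv2.imwrite("pics/topc.png",c)
cv2.imwrite("pics/topm.png",m*255)
```

```text
top 2 [231  97  39  18 645] [250.6 105.4]
top 3 [ 564  116   76  122 7167] [608.  173.3]
top 4 [ 134  125   46   36 1006] [159.6 141.6]
top 5 [ 295  130   50   49 1367] [319.8 153.8]
top 6 [ 387  144   56   54 1499] [414.8 170.6]
top 7 [212 148  33  35 862] [228.  164.9]
top 8 [ 485  186   57   50 1812] [512.6 210.2]
top 9 [ 123  191   47   45 1630] [146.1 212.8]
top 10 [ 339  209   57   38 1814] [366.7 227.4]
top 11 [ 256  215   46   48 1714] [279.4 238.1]
top 12 [416 249  33  33 839] [432.  265.2]
top 13 [  56  255   61   56 1048] [ 85.9 283.7]
top 14 [304 271  72  23 934] [330.1 283.5]
top 15 [  0 297  19  39 411] [  6.6 313.3]
scene 2 [ 197    0   48   51 1287] [224.2  25.9]
scene 37 [389 118  21  42 421] [398.7 139.5]
scene 63 [404 171  39  25 713] [423.  183.7]
scene 77 [458 194  38  35 927] [474.4 210.6]
scene 78 [ 308  199   43   49 1754] [328.5 222.8]
scene 84 [231 212  60  43 808] [266.4 230.5]
scene 85 [404 215  32  37 931] [418.7 232.6]
scene 86 [ 250  241   58   65 2356] [278.9 272.5]
scene 89 [449 267  37  35 627] [467.4 283.2]
scene 90 [ 351  278   53   39 1356] [376.5 297.3]
scene 92 [185 286  35  28 772] [201.9 299.4]
scene 94 [ 258  336   64   32 1979] [289.9 351.7]
scene 95 [ 129  351   71   72 3239] [165. 386.]
scene 96 [   0  440  104   40 2301] [ 48.4 465.8]
```

View pics/topm.png

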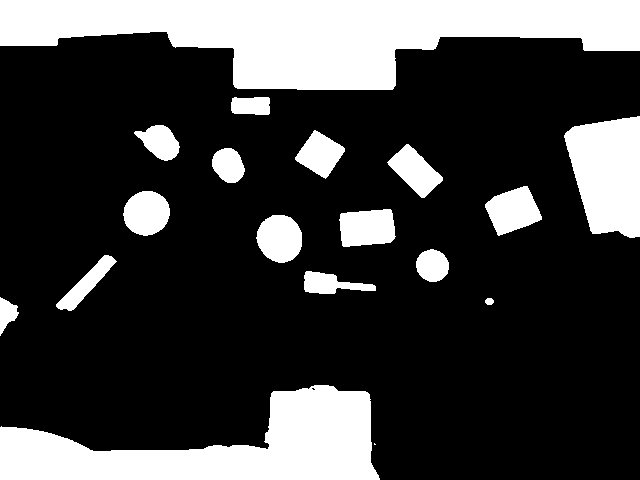

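View pics/topc.png

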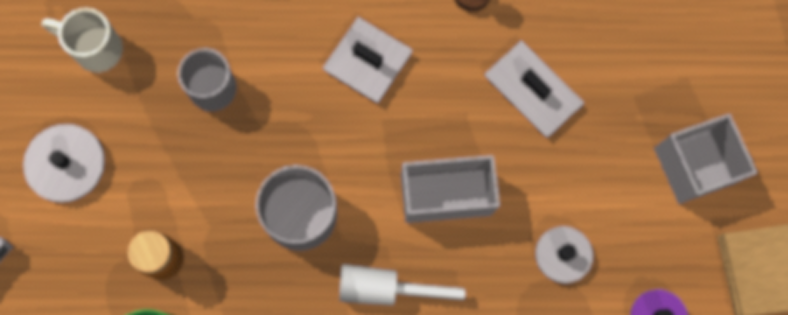

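```bash
cat > h.py <<'E'
import cv2,numpy as np
from scipy.optimize import minimize
def circ(d,z,n=48):
    a=np.linspace(0,2*np.pi,n,endpoint=False); return np.c_[d/2*np.cos(a),d/2*np.sin(a),np.full(n,z)]
def rect(a,b,z):
    return np.array([[sx*a/2,sy*b/2,z] for sx,sy in((-1,-1),(1,-1),(1,1),(-1,1))],float)
def pris(f,z0,z1): return np.vstack([f(z0),f(z1)])
knob=pris(lambda z:circ(22,z),14,40); bar=pris(lambda z:rect(44,14,z),14,40)
M={'big_tin':[pris(lambda z:circ(100,z),0,70)],'small_tin':[pris(lambda z:circ(68,z),0,60)],
'square_tin':[pris(lambda z:rect(84,84,z),0,64)],'oblong_tin':[pris(lambda z:rect(116,66,z),0,68)],
'big_lid':[pris(lambda z:circ(106,z),10,14),knob],'small_lid':[pris(lambda z:circ(74,z),10,14),knob],
'square_lid':[pris(lambda z:rect(90,90,z),10,14),bar],'oblong_lid':[pris(lambda z:rect(122,72,z),10,14),bar]}
def proj(P,c):
    q=P@np.array(c['R']).T+np.array(c['t']); f=240/np.tan(np.radians(c['fovy'])/2)
    return np.c_[c['cx']+f*q[:,0]/q[:,2],c['cy']+f*q[:,1]/q[:,2]]
def back(u,v,z,c):
    f=240/np.tan(np.radians(c['fovy'])/2); R=np.array(c['R']);t=np.array(c['t'])
    d=R.T@np.array([(u-c['cx'])/f,(v-c['cy'])/f,1]); o=-R.T@t
    return o+d*(z-o[2])/d[2]
def place(P,x,y,yaw,z=0):
    c,s=np.cos(yaw),np.sin(yaw)
    return P@np.array([[c,-s,0],[s,c,0],[0,0,1]]).T+[x,y,z]
S=4
def render(name,p,c,box,z=0):
    x0,y0,w,h=box; m=np.zeros((h*S,w*S),np.uint8)
    for P in M[name]:
        uv=(proj(place(P,*p,z),c)-[x0-.5,y0-.5])*S-.5
        hull=cv2.convexHull(uv.astype(np.float32))
        cv2.fillConvexPoly(m,np.round(hull*16).astype(np.int32),255,shift=4)
    return cv2.resize(m,(w,h),interpolation=cv2.INTER_AREA)/255.
def mask(im,pt):
    hsv=cv2.cvtColor(im,cv2.COLOR_BGR2HSV); m=(hsv[...,1]<70).astype(np.uint8)
    n,l,s,_=cv2.connectedComponentsWithStats(m); i=l[int(pt[1]),int(pt[0])]
    b=s[i]; x0,y0,w,h=b[0]-10,b[1]-10,b[2]+20,b[3]+20
    x0=max(x0,0);y0=max(y0,0)
    mm=(l==i)[y0:y0+h,x0:x0+w].astype(float)
    return mm,(x0,y0,mm.shape[1],mm.shape[0])
def fit(name,views,p0,z=0):
    # views: list of (im,calib,pt)
    ms=[(mask(im,pt),c) for im,c,pt in views]
    rnd='big' in name or 'small' in name
    def cost(p):
        return sum(np.abs(render(name,p,c,b,z)-mm).sum()/mm.sum() for (mm,b),c in ms)
    best=None
    for y in ([0] if rnd else np.radians(np.arange(0,180 if 'oblong' in name or 'square_lid'==name else 90,15))):
        sim=np.array([[p0[0],p0[1],y],[p0[0]+8,p0[1],y],[p0[0],p0[1]+8,y],[p0[0],p0[1],y+.15]])
        r=minimize(cost,sim[0],method='Nelder-Mead',options=dict(initial_simplex=sim,xatol=.05,fatol=1e-5))
        if best is None or r.fun<best.fun: best=r
    return best
E
cat > m.py <<'E'
from h import *
from station import calibration
ct,cs=calibration('top'),calibration('scene')
it,isc=cv2.imread('pics/top0.png'),cv2.imread('pics/scene0.png')
pts={'big_tin':((279,238),(328,223)),'small_tin':((228,165),(419,233)),'square_tin':((513,210),(165,386)),'oblong_tin':((367,227),(279,272)),
'big_lid':((135,225),(423,187)),'small_lid':((423,265),(200,305)),'square_lid':((320,170),(365,300)),'oblong_lid':((400,165),(270,362))}
for n,(a,b) in pts.items():
    p0=back(*a,60 if 'tin' in n else 14,ct)
    for lab,v in (('top',[(it,ct,a)]),('scene',[(isc,cs,b)]),('both',[(it,ct,a),(isc,cs,b)])):
        r=fit(n,v,p0); print(n,lab,r.x[:2].round(1),np.degrees(r.x[2]).round(1),round(r.fun,3))
E
python3 m.py
```

```text
big_tin top [445.9  94.3] 8.6 0.047
big_tin scene [441.4  93. ] 2.1 0.033
big_tin both [443.7  93.4] 2.4 0.115
small_tin top [622.4 220.2] 5.8 0.075
small_tin scene [618.5 219. ] 4.8 0.058
small_tin both [620.1 219. ] 1.7 0.17
square_tin top [ 516.6 -442.6] 20.2 0.034
square_tin scene [ 512.4 -443. ] 20.2 0.018
square_tin both [ 514.9 -442.8] 110.4 0.102
oblong_tin top [ 472.9 -102.9] 95.6 0.03
oblong_tin scene [ 468.6 -102.9] 95.7 0.022
oblong_tin both [ 471.7 -103.1] 95.5 0.111
big_lid top [511.2 411.8] 2.1 0.026
big_lid scene [507.7 410.1] 6.0 0.127
big_lid both [509.4 411. ] 1.5 0.199
small_lid top [ 390.8 -256.5] 20.9 0.035
small_lid scene [ 387.7 -257.9] 22.1 0.03
small_lid both [ 389.1 -257.4] 24.3 0.127
square_lid top [660.8   4.4] 57.6 0.026
square_lid scene [657.6   3.5] 57.3 0.044
square_lid both [659.6   4. ] 58.0 0.113
oblong_lid top [ 620.1 -223.7] 43.2 0.03
oblong_lid scene [ 617.1 -225.1] 42.9 0.017
oblong_lid both [ 618.2 -224.7] 222.8 0.084
```

```bash
cat > go.py <<'E'
import sys,numpy as np
from station import *
from scipy.spatial.transform import Rotation as Ro
s=read_state(); R=Ro.from_euler('xyz',s['ee_rot']).as_matrix(); p=s['ee_pos']
jaw=np.degrees(np.arctan2(R[1,1],R[0,1]))
print('t %.2f'%s['time'],'tcp',p.round(1),'jaw %.1f'%jaw,'tilt %.2f'%np.degrees(np.arccos(-R[2,0])),'j7 %.2f'%s['joint_pos'][6],'F',s['contact_force'].round(1),'w %.3f'%s['gripper_width'])
if len(sys.argv)>3:
    T=np.array([float(v) for v in sys.argv[1:4]])
    d=0
    if len(sys.argv)>4:
        d=(float(sys.argv[4])-jaw+90)%180-90   # world ccw turn
    print('yaw %.1f deg (about tool x), alt %.1f'%(-d,-d+180*np.sign(d)))
    Rn=R@Ro.from_euler('x',-d,degrees=True).as_matrix()
    print('slide after yaw',(Rn.T@(T-p)).round(1),'dist %.0f'%np.linalg.norm(T-p))
    c=calibration('wrist'); print('cam rel tool',(R.T@(-np.array(c['R']).T@np.array(c['t'])-p)).round(0))
E
python3 go.py 509.4 411 140
```

```text
t 0.15 tcp [284.8 583.8 260.1] jaw 64.0 tilt 0.08 j7 -0.07 F [-0.   0.8 -0.3] w 0.999
yaw 0.0 deg (about tool x), alt 0.0
slide after yaw [120.2 -56.7 277.6] dist 308
cam rel tool [-124.    0.  -78.]
```

```bash
python3 -m crank '[{"slide":[6,-5.7,28]},{"slide":[6,-5.7,28]},{"slide":[6,-5.7,28]},{"slide":[6,-5.7,28]},{"slide":[6,-5.7,28]},{"slide":[6,-5.7,28]},{"slide":[6,-5.7,28]},{"slide":[6,-5.7,27]},{"slide":[6,-5.6,27]},{"slide":[6,-5.6,27]},{"slide":[0,0,0]},{"slide":[0,0,0]}]' 0.6 30; python3 go.py 509.4 411 100
python3 - <<'E'
from station import *
import cv2
cv2.imwrite("pics/w1.png",cv2.cvtColor(read_camera("wrist"),cv2.COLOR_RGB2BGR))
E
```

```text
t 0.15 tcp [284.8 583.8 260.1] jaw 64.0 tilt 0.08 j7 -0.07 F [-0.   0.8 -0.3] w 0.999
yaw 0.0 deg (about tool x), alt 0.0
slide after yaw [160.2 -56.7 277.6] dist 325
cam rel tool [-124.    0.  -78.]invalid input
```

View pics/w1.png

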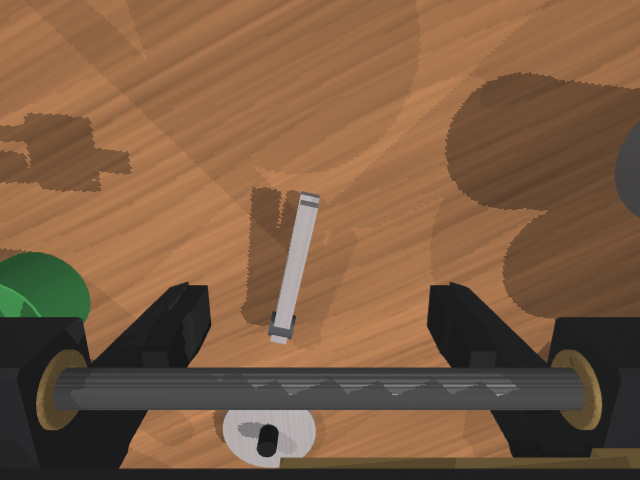

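```bash
python3 -m crank '[{"slide":[6,-5.7,28],"yaw":0},{"slide":[6,-5.7,28],"yaw":0},{"slide":[6,-5.7,28],"yaw":0},{"slide":[6,-5.7,28],"yaw":0},{"slide":[6,-5.7,28],"yaw":0},{"slide":[6,-5.7,28],"yaw":0},{"slide":[6,-5.7,28],"yaw":0},{"slide":[6,-5.7,27],"yaw":0},{"slide":[6,-5.6,27],"yaw":0},{"slide":[6,-5.6,27],"yaw":0},{"slide":[0,0,0],"yaw":0},{"slide":[0,0,0],"yaw":0}]' 0.6 30; python3 go.py 509.4 411 100
python3 - <<'E'
from station import *
import cv2
cv2.imwrite("pics/w2.png",cv2.cvtColor(read_camera("wrist"),cv2.COLOR_RGB2BGR))
E
```

```text
time: 1.2
ee_pos: [510.4, 409.7, 200.1]
ee_rot: [-1.27, 1.569, -1.728]
contact_force: [-1.6, 0.1, -1.0]
gripper_width: 0.6
t 1.20 tcp [510.4 409.7 200.1] jaw 63.8 tilt 0.08 j7 0.39 F [-1.6  0.1 -1. ] w 0.600
yaw 0.0 deg (about tool x), alt 0.0
slide after yaw [100.1   0.9  -1.5] dist 100
cam rel tool [-124.    0.  -78.]
```

View pics/w2.png

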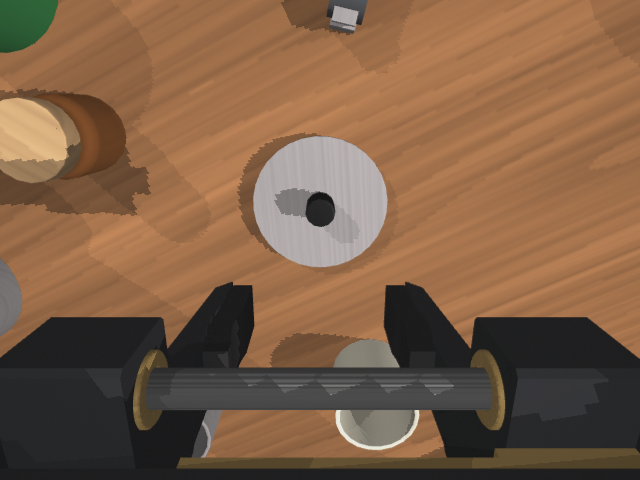

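```bash
cat > wf.py <<'E'
# usage: wf.py pngname obj u v [z]  : fit object from the wrist camera now
import sys
from h import *
from station import *
n,o,u,v=sys.argv[1:5]; z=float(sys.argv[5]) if len(sys.argv)>5 else 0
c=calibration('wrist'); im=cv2.cvtColor(read_camera('wrist'),cv2.COLOR_RGB2BGR); cv2.imwrite(f'pics/{n}.png',im)
u,v=float(u),float(v)
r=fit(o,[(im,c,(u,v))],back(u,v,14 if 'lid' in o else 65,c),z); print(o,r.x[:2].round(1),np.degrees(r.x[2]).round(1),round(r.fun,3))
E
python3 wf.py w3 big_lid 340 180
```

```text
big_lid [508.3 411.5] 7.5 0.009
```

```bash
python3 go.py 508.5 411.4 40
```

```text
t 1.30 tcp [508.1 412.7 200.7] jaw 64.1 tilt 0.06 j7 0.39 F [-1.   1.5 -0.5] w 0.600
yaw 0.0 deg (about tool x), alt 0.0
slide after yaw [160.7  -1.    1.2] dist 161
cam rel tool [-124.    0.  -78.]
```

```bash
python3 -m crank '[{"slide":[25,-1,1],"yaw":0},{"slide":[35,0,0],"yaw":0},{"slide":[35,0,0],"yaw":0},{"slide":[30,0,0],"yaw":0},{"slide":[20,0,0],"yaw":0},{"slide":[15,0,0],"yaw":0},{"slide":[0,0,0],"yaw":0},{"slide":[0,0,0],"yaw":0},{"slide":[0,0,0],"yaw":0}]' 0.6 30; python3 go.py 508.5 411.4 40
```

```text
time: 2.05
ee_pos: [509.8, 411.5, 42.2]
ee_rot: [1.279, 1.569, 0.826]
contact_force: [0.2, 0.7, 0.5]
gripper_width: 0.599
t 2.05 tcp [509.8 411.5  42.2] jaw 64.0 tilt 0.11 j7 0.39 F [0.2 0.7 0.5] w 0.599
yaw 0.0 deg (about tool x), alt 0.0
slide after yaw [ 2.2 -0.7 -1.2] dist 3
cam rel tool [-124.    0.  -78.]
```

Close on the knob, lift.

```bash
python3 -m crank '[{"slide":[2,0,0],"yaw":0},{"slide":[0,0,0],"yaw":0},{"slide":[0,0,0],"yaw":0},{"slide":[0,0,0],"yaw":0},{"slide":[0,0,0],"yaw":0},{"slide":[0,0,0],"yaw":0},{"slide":[0,0,0],"yaw":0},{"slide":[0,0,0],"yaw":0}]' 0 40; python3 -m crank '[{"slide":[-10,0,0],"yaw":0},{"slide":[-25,0,0],"yaw":0},{"slide":[-30,0,0],"yaw":0},{"slide":[-30,0,0],"yaw":0},{"slide":[-25,0,0],"yaw":0},{"slide":[0,0,0],"yaw":0},{"slide":[0,0,0],"yaw":0}]' 0 40; python3 go.py 443 94 160
```

```text
time: 2.72
ee_pos: [509.6, 410.5, 39.0]
ee_rot: [1.127, 1.57, 0.673]
contact_force: [-0.9, -0.4, 3.3]
gripper_width: 0.238
time: 3.3
ee_pos: [510.1, 410.9, 160.5]
ee_rot: [1.173, 1.568, 0.719]
contact_force: [-0.5, 0.0, -2.4]
gripper_width: 0.239
t 3.30 tcp [510.1 410.9 160.5] jaw 64.0 tilt 0.17 j7 0.39 F [-0.5  0.  -2.4] w 0.239
yaw 0.0 deg (about tool x), alt 0.0
slide after yaw [-3.000e-01 -3.142e+02  7.860e+01] dist 324
cam rel tool [-124.    0.  -78.]
```

```bash
python3 -m crank '[{"slide":[0,-16,4],"yaw":0},{"slide":[0,-31,8],"yaw":0},{"slide":[0,-31,8],"yaw":0},{"slide":[0,-31,8],"yaw":0},{"slide":[0,-31,8],"yaw":0},{"slide":[0,-31,8],"yaw":0},{"slide":[0,-31,8],"yaw":0},{"slide":[0,-31,8],"yaw":0},{"slide":[0,-31,8],"yaw":0},{"slide":[0,-31,8],"yaw":0},{"slide":[0,-18,2],"yaw":0},{"slide":[0,0,0],"yaw":0},{"slide":[0,0,0],"yaw":0},{"slide":[0,0,0],"yaw":0},{"slide":[0,0,0],"yaw":0}]' 0 40; python3 go.py 443 94 110
python3 - <<'E'
from station import *
import cv2
for n in ("top","scene","wrist"):
  cv2.imwrite(f"pics/{n}3.png",cv2.cvtColor(read_camera(n),cv2.COLOR_RGB2BGR))
E
```

```text
time: 4.55
ee_pos: [442.4, 96.1, 158.4]
ee_rot: [2.88, 1.57, 2.428]
contact_force: [0.5, 0.8, -1.4]
gripper_width: 0.236
t 4.55 tcp [442.4  96.1 158.4] jaw 64.1 tilt 0.03 j7 0.83 F [ 0.5  0.8 -1.4] w 0.236
yaw 0.0 deg (about tool x), alt 0.0
slide after yaw [48.4 -1.7  1.5] dist 48
cam rel tool [-124.    0.  -78.]
```

View pics/top3.png

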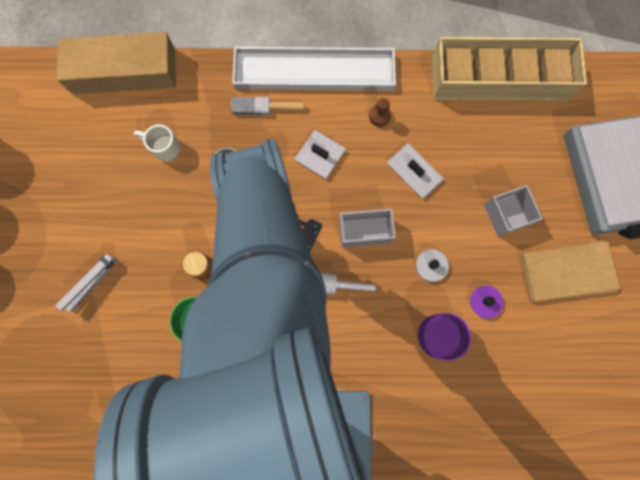

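View pics/scene3.png

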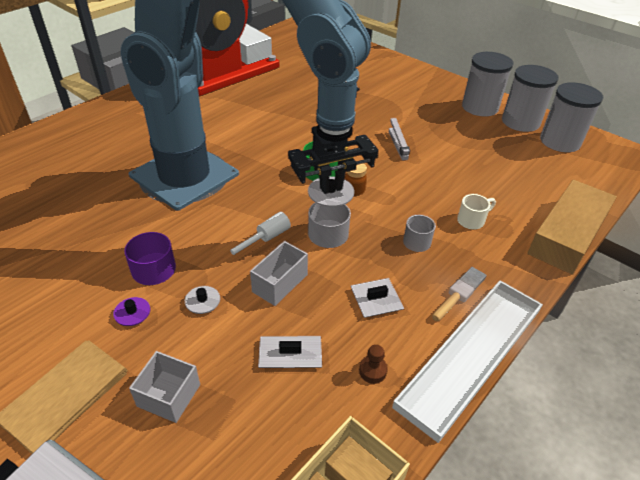

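View pics/wrist3.png

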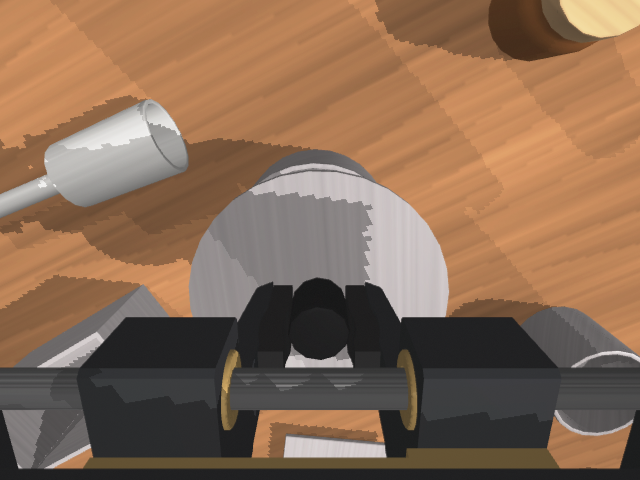

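```bash
python3 -m crank '[{"slide":[8,-1.5,2.5],"yaw":0},{"slide":[14,0,0],"yaw":0},{"slide":[14,0,0],"yaw":0},{"slide":[8,0,0],"yaw":0},{"slide":[5,0,0],"yaw":0},{"slide":[0,0,0],"yaw":0},{"slide":[0,0,0],"yaw":0},{"slide":[0,0,0],"yaw":0}]' 0 40; python3 go.py 443.5 93.7 99
```

```text
time: 5.37
ee_pos: [444.4, 92.5, 110.1]
ee_rot: [0.738, 1.57, 0.284]
contact_force: [-0.1, 0.2, -1.1]
gripper_width: 0.238
t 5.37 tcp [444.4  92.5 110.1] jaw 64.0 tilt 0.05 j7 0.85 F [-0.1  0.2 -1.1] w 0.238
yaw 0.0 deg (about tool x), alt 0.0
slide after yaw [11.1  0.6 -1.3] dist 11
cam rel tool [-124.    0.  -78.]
```

```bash
python3 -m crank '[{"slide":[3,0,0],"yaw":0},{"slide":[3,0,0],"yaw":0},{"slide":[2,0,0],"yaw":0},{"slide":[2,0,0],"yaw":0},{"slide":[1,0,0],"yaw":0},{"slide":[0,0,0],"yaw":0},{"slide":[0,0,0],"yaw":0}]' 0 40; python3 go.py 443.5 93.7 99
```

```text
time: 5.95
ee_pos: [443.9, 92.4, 98.9]
ee_rot: [-2.561, 1.571, -3.015]
contact_force: [-1.9, -0.8, 6.0]
gripper_width: 0.238
t 5.95 tcp [443.9  92.4  98.9] jaw 64.0 tilt 0.01 j7 0.85 F [-1.9 -0.8  6. ] w 0.238
yaw 0.0 deg (about tool x), alt 0.0
slide after yaw [-0.1  1.  -0.9] dist 1
cam rel tool [-124.    0.  -78.]
```

```bash
python3 -m crank '[{"slide":[0.7,0,0],"yaw":0},{"slide":[0,0,0],"yaw":0},{"slide":[0,0,0],"yaw":0}]' 0 40;  python3 -m crank '[{"slide":[0,0,0],"yaw":0},{"slide":[0,0,0],"yaw":0},{"slide":[0,0,0],"yaw":0},{"slide":[0,0,0],"yaw":0},{"slide":[-15,0,0],"yaw":0},{"slide":[-30,0,0],"yaw":0},{"slide":[-30,0,0],"yaw":0},{"slide":[-25,0,0],"yaw":0},{"slide":[0,0,0],"yaw":0},{"slide":[0,0,0],"yaw":0}]' 0.5 40; python3 go.py 389.1 -257 200
python3 - <<'E'
from station import *
import cv2
for n in ("scene","wrist"):
  cv2.imwrite(f"pics/{n}4.png",cv2.cvtColor(read_camera(n),cv2.COLOR_RGB2BGR))
E
```

```text
time: 6.2
ee_pos: [443.9, 92.4, 98.9]
ee_rot: [-3.106, 1.571, 2.723]
contact_force: [-4.0, -0.5, 15.1]
gripper_width: 0.24
time: 7.03
ee_pos: [444.8, 92.7, 198.9]
ee_rot: [0.777, 1.568, 0.324]
contact_force: [-0.1, 0.4, -0.8]
gripper_width: 0.504
t 7.03 tcp [444.8  92.7 198.9] jaw 64.0 tilt 0.17 j7 0.84 F [-0.1  0.4 -0.8] w 0.504
yaw 0.0 deg (about tool x), alt 0.0
slide after yaw [  -1.5 -338.7  103.2] dist 354
cam rel tool [-124.    0.  -78.]
```

View pics/wrist4.png

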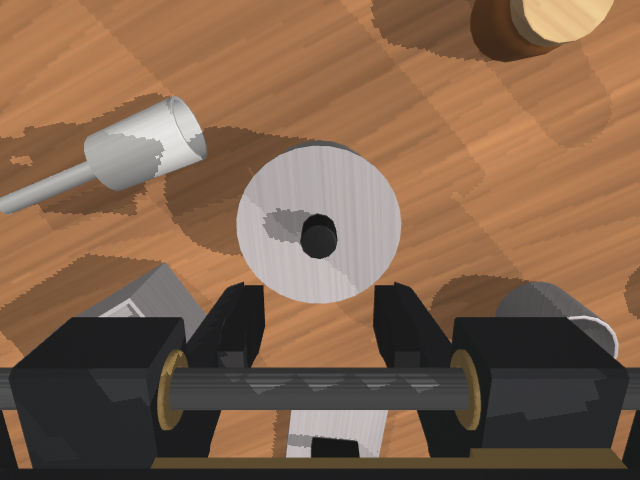

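View pics/scene4.png

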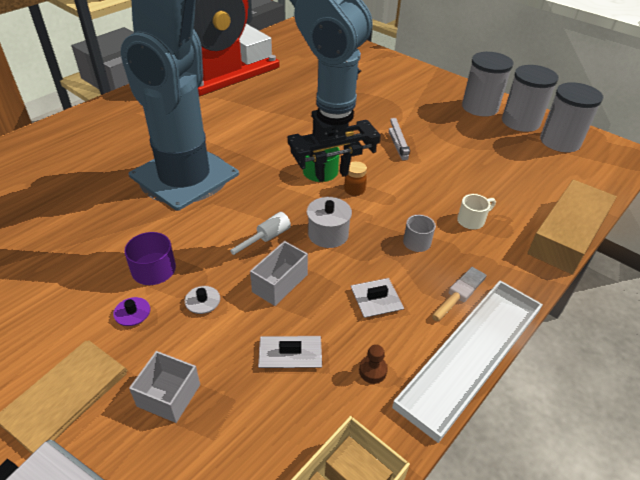

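```bash
python3 -m crank '[{"slide":[0,-15,5],"yaw":0},{"slide":[0,-28,9],"yaw":0},{"slide":[0,-28,9],"yaw":0},{"slide":[0,-28,9],"yaw":0},{"slide":[0,-28,9],"yaw":0},{"slide":[0,-28,9],"yaw":0},{"slide":[0,-28,9],"yaw":0},{"slide":[0,-28,9],"yaw":0},{"slide":[0,-28,9],"yaw":0},{"slide":[0,-28,8],"yaw":0},{"slide":[0,-28,7],"yaw":0},{"slide":[0,-28,7],"yaw":0},{"slide":[0,-16,4],"yaw":0},{"slide":[0,0,0],"yaw":0},{"slide":[0,0,0],"yaw":0},{"slide":[0,0,0],"yaw":0},{"slide":[0,0,0],"yaw":0}]' 0.5 40; python3 go.py 388.5 -257 40; python3 wf.py w5 small_lid 320 180
```

```text
time: 8.55
ee_pos: [388.1, -255.9, 197.4]
ee_rot: [2.825, 1.569, 2.373]
contact_force: [0.9, -0.1, 0.6]
gripper_width: 0.503
t 8.55 tcp [ 388.1 -255.9  197.4] jaw 64.1 tilt 0.09 j7 1.71 F [ 0.9 -0.1  0.6] w 0.503
yaw 0.0 deg (about tool x), alt 0.0
slide after yaw [157.4  -0.9   1.1] dist 157
cam rel tool [-124.    0.  -78.]
small_lid [ 388.6 -256.7] 4.6 0.013
```

View pics/w5.png

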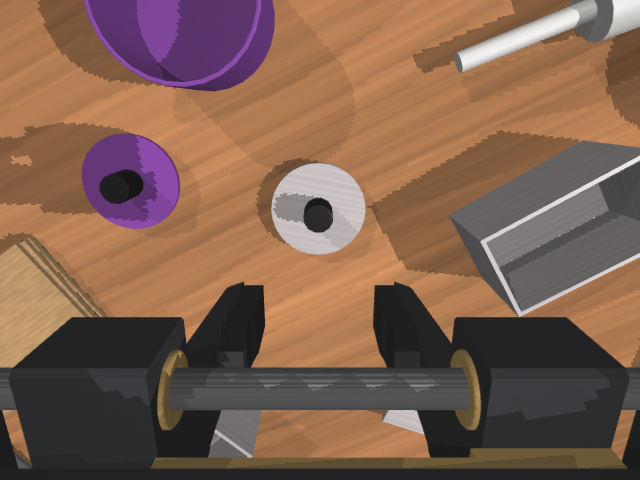

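```bash
python3 -m crank '[{"slide":[22,-0.5,0.8],"yaw":0},{"slide":[35,0,0],"yaw":0},{"slide":[35,0,0],"yaw":0},{"slide":[30,0,0],"yaw":0},{"slide":[20,0,0],"yaw":0},{"slide":[14,0,0],"yaw":0},{"slide":[0,0,0],"yaw":0},{"slide":[0,0,0],"yaw":0},{"slide":[0,0,0],"yaw":0}]' 0.5 40; python3 go.py 388.6 -256.7 39.5
```

```text
time: 9.35
ee_pos: [389.1, -258.1, 42.8]
ee_rot: [0.081, 1.57, -0.372]
contact_force: [-0.4, -0.3, 0.2]
gripper_width: 0.5
t 9.35 tcp [ 389.1 -258.1   42.8] jaw 64.0 tilt 0.06 j7 1.80 F [-0.4 -0.3  0.2] w 0.500
yaw 0.0 deg (about tool x), alt 0.0
slide after yaw [ 3.3  1.  -1.1] dist 4
cam rel tool [-124.    0.  -78.]
```

Then to the small tin, (619, 219.5).

```bash
python3 -m crank '[{"slide":[2.5,0,0],"yaw":0},{"slide":[0,0,0],"yaw":0},{"slide":[0,0,0],"yaw":0},{"slide":[0,0,0],"yaw":0},{"slide":[0,0,0],"yaw":0},{"slide":[0,0,0],"yaw":0},{"slide":[0,0,0],"yaw":0},{"slide":[0,0,0],"yaw":0}]' 0 40; python3 -m crank '[{"slide":[-10,0,0],"yaw":0},{"slide":[-25,0,0],"yaw":0},{"slide":[-30,0,0],"yaw":0},{"slide":[-35,0,0],"yaw":0},{"slide":[-35,0,0],"yaw":0},{"slide":[-25,0,0],"yaw":0},{"slide":[0,0,0],"yaw":0},{"slide":[0,0,0],"yaw":0}]' 0 40; python3 go.py 619 219.5 200
```

```text
time: 10.02
ee_pos: [388.9, -258.3, 40.1]
ee_rot: [0.273, 1.57, -0.181]
contact_force: [-1.3, 0.7, 6.4]
gripper_width: 0.233
time: 10.68
ee_pos: [389.0, -258.5, 201.0]
ee_rot: [0.077, 1.567, -0.377]
contact_force: [-0.1, 1.2, -1.2]
gripper_width: 0.235
t 10.68 tcp [ 389.  -258.5  201. ] jaw 64.0 tilt 0.19 j7 1.72 F [-0.1  1.2 -1.2] w 0.235
yaw 0.0 deg (about tool x), alt 0.0
slide after yaw [  1.2 530.4  -2.8] dist 530
cam rel tool [-124.    0.  -78.]
```

```bash
python3 -m crank '[{"slide":[0,16,0],"yaw":0},{"slide":[0,33,0],"yaw":0},{"slide":[0,33,0],"yaw":0},{"slide":[0,33,0],"yaw":0},{"slide":[0,33,0],"yaw":0},{"slide":[0,33,0],"yaw":0},{"slide":[0,33,0],"yaw":0},{"slide":[0,33,0],"yaw":0},{"slide":[0,33,0],"yaw":0},{"slide":[0,33,0],"yaw":0},{"slide":[0,33,0],"yaw":0},{"slide":[0,33,0],"yaw":0},{"slide":[0,33,0],"yaw":0},{"slide":[0,33,0],"yaw":0},{"slide":[0,33,0],"yaw":0},{"slide":[0,33,0],"yaw":0},{"slide":[0,20,-2],"yaw":0},{"slide":[0,0,0],"yaw":0},{"slide":[0,0,0],"yaw":0},{"slide":[0,0,0],"yaw":0}]' 0 40; python3 -m crank '[{"slide":[0,0,0],"yaw":0},{"slide":[0,0,0],"yaw":0}]'; python3 go.py 620.6 219.6 120
```

```text
time: 12.35
ee_pos: [618.5, 218.2, 197.9]
ee_rot: [-2.006, 1.567, -2.46]
contact_force: [-0.4, -0.7, -1.0]
gripper_width: 0.238
time: 12.52
ee_pos: [619.2, 218.1, 199.3]
ee_rot: [-1.711, 1.57, -2.167]
contact_force: [-0.2, -0.5, -0.8]
gripper_width: 0.237
t 12.52 tcp [619.2 218.1 199.3] jaw 63.9 tilt 0.07 j7 0.77 F [-0.2 -0.5 -0.8] w 0.237
yaw 0.0 deg (about tool x), alt 0.0
slide after yaw [79.3  2.   0.6] dist 79
cam rel tool [-124.    0.  -78.]
```

```bash
python3 -m crank '[{"slide":[15,2,0.5],"yaw":0},{"slide":[30,0,0],"yaw":0},{"slide":[27,0,0],"yaw":0},{"slide":[15,0,0],"yaw":0},{"slide":[7,0,0],"yaw":0},{"slide":[0,0,0],"yaw":0},{"slide":[0,0,0],"yaw":0},{"slide":[0,0,0],"yaw":0}]' 0 40; python3 go.py 620.6 219.6 90
python3 - <<'E'
from station import *
import cv2
for n in ("top","scene","wrist"):
  cv2.imwrite(f"pics/{n}6.png",cv2.cvtColor(read_camera(n),cv2.COLOR_RGB2BGR))
E
```

```text
time: 13.18
ee_pos: [621.7, 221.6, 106.7]
ee_rot: [0.808, 1.569, 0.354]
contact_force: [-0.0, -0.5, -0.4]
gripper_width: 0.237
t 13.18 tcp [621.7 221.6 106.7] jaw 64.0 tilt 0.13 j7 0.77 F [-0.  -0.5 -0.4] w 0.237
yaw 0.0 deg (about tool x), alt 0.0
slide after yaw [16.7 -2.4 -0.1] dist 17
cam rel tool [-124.    0.  -78.]
```

View pics/scene6.png

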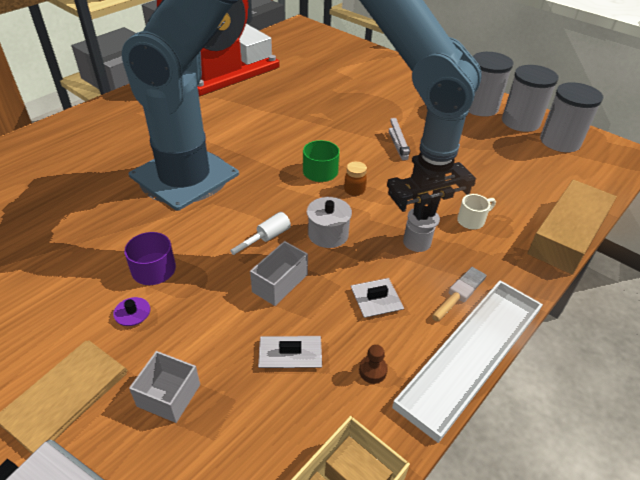

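View pics/wrist6.png

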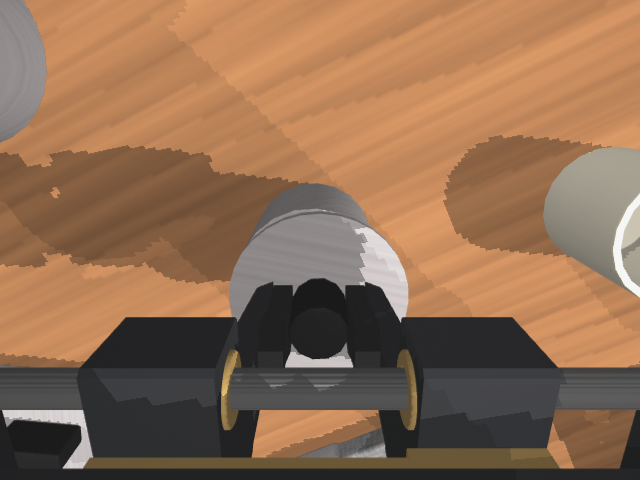

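```bash
python3 -m crank '[{"slide":[3,-1.5,0],"yaw":0},{"slide":[3,0,0],"yaw":0},{"slide":[3,0,0],"yaw":0},{"slide":[3,0,0],"yaw":0},{"slide":[2,0,0],"yaw":0},{"slide":[0,0,0],"yaw":0},{"slide":[0,0,0],"yaw":0}]' 0 40; python3 go.py 620.6 219.6 90
```

```text
time: 13.92
ee_pos: [620.0, 220.1, 91.3]
ee_rot: [-2.253, 1.57, -2.707]
contact_force: [-0.3, 0.3, -1.0]
gripper_width: 0.233
t 13.92 tcp [620.  220.1  91.3] jaw 64.0 tilt 0.02 j7 0.78 F [-0.3  0.3 -1. ] w 0.233
yaw 0.0 deg (about tool x), alt 0.0
slide after yaw [ 1.3 -0.2  0.8] dist 1
cam rel tool [-124.    0.  -78.]
```

```bash
python3 -m crank '[{"slide":[1,0,0],"yaw":0},{"slide":[1,0,0],"yaw":0},{"slide":[0.5,0,0],"yaw":0},{"slide":[0,0,0],"yaw":0},{"slide":[0,0,0],"yaw":0}]' 0 40
```

```text
time: 14.33
ee_pos: [620.3, 220.2, 90.1]
ee_rot: [0.975, 1.57, 0.522]
contact_force: [-2.5, -1.1, 6.7]
gripper_width: 0.232
```

```bash
python3 -m crank '[{"slide":[0.7,0,0],"yaw":0},{"slide":[0,0,0],"yaw":0},{"slide":[0,0,0],"yaw":0}]' 0 40;  python3 -m crank '[{"slide":[0,0,0],"yaw":0},{"slide":[0,0,0],"yaw":0},{"slide":[0,0,0],"yaw":0},{"slide":[0,0,0],"yaw":0},{"slide":[-15,0,0],"yaw":0},{"slide":[-30,0,0],"yaw":0},{"slide":[-30,0,0],"yaw":0},{"slide":[-30,0,0],"yaw":0},{"slide":[0,0,0],"yaw":0},{"slide":[0,0,0],"yaw":0}]' 0.5 40; python3 go.py 658.4 4.1 195 148
python3 - <<'E'
from station import *
import cv2
for n in ("scene","wrist"):
  cv2.imwrite(f"pics/{n}7.png",cv2.cvtColor(read_camera(n),cv2.COLOR_RGB2BGR))
E
```

```text
time: 14.58
ee_pos: [620.4, 220.3, 90.1]
ee_rot: [1.088, 1.57, 0.635]
contact_force: [-5.2, -1.7, 11.5]
gripper_width: 0.24
time: 15.42
ee_pos: [621.5, 220.6, 196.3]
ee_rot: [0.852, 1.566, 0.398]
contact_force: [0.1, -0.3, 0.3]
gripper_width: 0.503
t 15.42 tcp [621.5 220.6 196.3] jaw 64.0 tilt 0.28 j7 0.77 F [ 0.1 -0.3  0.3] w 0.503
yaw -84.0 deg (about tool x), alt 96.0
slide after yaw [   1.1 -146.  -164. ] dist 220
cam rel tool [-124.    0.  -78.]
```

View pics/wrist7.png

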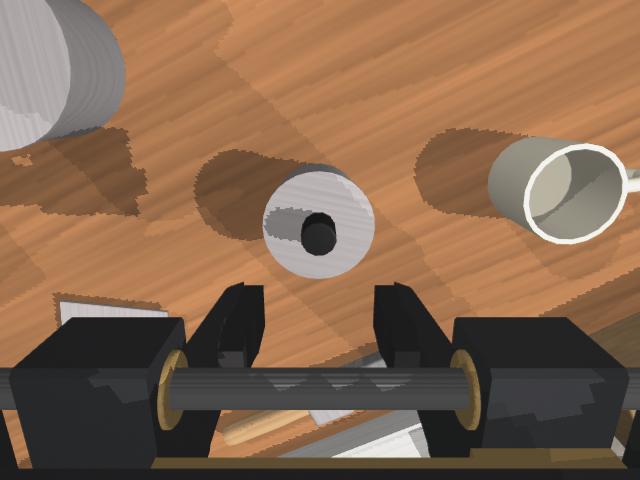

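```bash
python3 -m crank '[{"slide":[0,0,0],"yaw":4.8},{"slide":[0,0,0],"yaw":7},{"slide":[0,0,0],"yaw":7},{"slide":[0,0,0],"yaw":7},{"slide":[0,0,0],"yaw":7},{"slide":[0,0,0],"yaw":7},{"slide":[0,0,0],"yaw":7},{"slide":[0,0,0],"yaw":7},{"slide":[0,0,0],"yaw":7},{"slide":[0,0,0],"yaw":7},{"slide":[0,0,0],"yaw":7},{"slide":[0,0,0],"yaw":7},{"slide":[0,0,0],"yaw":7},{"slide":[0,0,0],"yaw":7},{"slide":[0,0,0],"yaw":0.6},{"slide":[0,0,0],"yaw":0}]'; python3 go.py 658.4 4.1 195 148
```

```text
time: 16.85
ee_pos: [619.3, 220.0, 192.0]
ee_rot: [-0.343, 1.568, -2.477]
contact_force: [0.3, 0.6, -0.6]
gripper_width: 0.5
t 16.85 tcp [619.3 220.  192. ] jaw -32.2 tilt 0.14 j7 -0.67 F [ 0.3  0.6 -0.6] w 0.500
yaw -0.2 deg (about tool x), alt 179.8
slide after yaw [ -2.7 147.6 162.4] dist 219
cam rel tool [-124.   -1.  -77.]
```

```bash
python3 -m crank '[{"slide":[-3,11,12],"yaw":0},{"slide":[0,21,23],"yaw":0},{"slide":[0,21,23],"yaw":0},{"slide":[0,21,23],"yaw":0},{"slide":[0,21,23],"yaw":0},{"slide":[0,21,23],"yaw":0},{"slide":[0,21,23],"yaw":0},{"slide":[0,11,12],"yaw":0},{"slide":[0,0,0],"yaw":0},{"slide":[0,0,0],"yaw":0},{"slide":[0,0,0],"yaw":0},{"slide":[0,0,0],"yaw":0}]' 0.5; python3 go.py 658.4 4.1 40 148; python3 wf.py w8 square_lid 310 180
```

```text
time: 17.85
ee_pos: [658.1, 6.0, 196.1]
ee_rot: [-2.229, 1.57, 1.921]
contact_force: [0.2, 0.3, 0.1]
gripper_width: 0.501
t 17.85 tcp [658.1   6.  196.1] jaw -32.2 tilt 0.07 j7 -0.34 F [0.2 0.3 0.1] w 0.501
yaw -0.2 deg (about tool x), alt 179.8
slide after yaw [156.1   1.5   1.6] dist 156
cam rel tool [-124.   -1.  -77.]
square_lid [658.2   4.2] 57.8 0.018
```

View pics/w8.png

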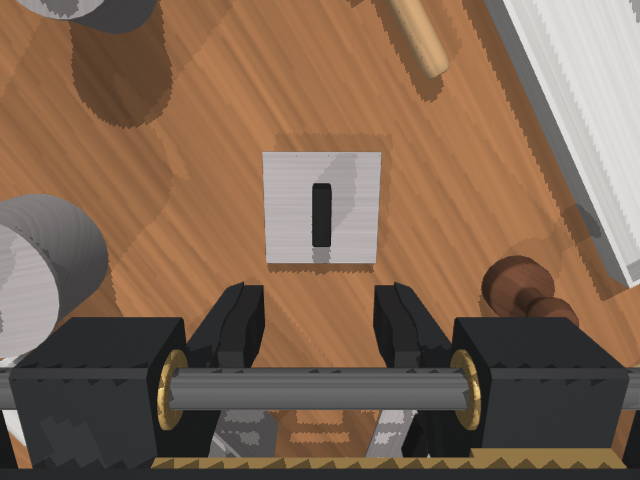

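```bash
python3 -m crank '[{"slide":[22,0.8,1],"yaw":0},{"slide":[35,0,0],"yaw":0},{"slide":[35,0,0],"yaw":0},{"slide":[30,0,0],"yaw":0},{"slide":[20,0,0],"yaw":0},{"slide":[13,0,0],"yaw":0},{"slide":[0,0,0],"yaw":0},{"slide":[0,0,0],"yaw":0},{"slide":[0,0,0],"yaw":0}]' 0.5 40; python3 go.py 658.2 4.2 39.5 148
```

```text
time: 18.65
ee_pos: [659.6, 3.0, 43.0]
ee_rot: [2.14, 1.568, 0.005]
contact_force: [0.1, -0.4, -0.1]
gripper_width: 0.499
t 18.65 tcp [659.6   3.   43. ] jaw -32.4 tilt 0.15 j7 -0.26 F [ 0.1 -0.4 -0.1] w 0.499
yaw -0.4 deg (about tool x), alt 179.6
slide after yaw [ 3.5 -1.8 -0.2] dist 4
cam rel tool [-124.   -1.  -77.]
```

```bash
python3 -m crank '[{"slide":[3,-1,0],"yaw":0},{"slide":[0,0,0],"yaw":0},{"slide":[0,0,0],"yaw":0},{"slide":[0,0,0],"yaw":0},{"slide":[0,0,0],"yaw":0},{"slide":[0,0,0],"yaw":0},{"slide":[0,0,0],"yaw":0},{"slide":[0,0,0],"yaw":0}]' 0 40; python3 go.py 658.2 4.2 39.5 148; python3 -m crank '[{"slide":[-10,0,0],"yaw":0},{"slide":[-25,0,0],"yaw":0},{"slide":[-30,0,0],"yaw":0},{"slide":[-35,0,0],"yaw":0},{"slide":[-35,0,0],"yaw":0},{"slide":[-25,0,0],"yaw":0},{"slide":[0,0,0],"yaw":0},{"slide":[0,0,0],"yaw":0}]' 0 40; python3 go.py 513.8 -442.2 200 110.2
```

```text
time: 19.32
ee_pos: [657.9, 3.3, 38.8]
ee_rot: [2.188, 1.57, 0.052]
contact_force: [-0.7, -0.2, 3.9]
gripper_width: 0.157
t 19.32 tcp [657.9   3.3  38.8] jaw -32.4 tilt 0.04 j7 -0.26 F [-0.7 -0.2  3.9] w 0.157
yaw -0.4 deg (about tool x), alt 179.6
slide after yaw [-0.7 -0.2 -1. ] dist 1
cam rel tool [-124.   -1.  -77.]
time: 19.98
ee_pos: [658.1, 3.3, 199.9]
ee_rot: [2.305, 1.568, 0.168]
contact_force: [-0.2, 0.0, -1.9]
gripper_width: 0.157
t 19.98 tcp [658.1   3.3 199.9] jaw -32.4 tilt 0.14 j7 -0.34 F [-0.2  0.  -1.9] w 0.157
yaw 37.4 deg (about tool x), alt -142.6
slide after yaw [ -0.7 368.3 289.2] dist 468
cam rel tool [-124.   -1.  -77.]
```

```bash
python3 -m crank '[{"slide":[0,0,0],"yaw":4.4},{"slide":[0,0,0],"yaw":6},{"slide":[0,0,0],"yaw":6},{"slide":[0,0,0],"yaw":6},{"slide":[0,0,0],"yaw":6},{"slide":[0,0,0],"yaw":6},{"slide":[0,0,0],"yaw":3},{"slide":[0,0,0],"yaw":0},{"slide":[0,0,0],"yaw":0}]' 0 40; python3 go.py 410.4 -480.4 220 110.2
```

```text
time: 20.73
ee_pos: [656.5, 3.5, 196.7]
ee_rot: [-0.179, 1.568, -2.966]
contact_force: [-0.3, -0.2, -1.8]
gripper_width: 0.154
t 20.73 tcp [656.5   3.5 196.7] jaw -69.7 tilt 0.17 j7 -0.89 F [-0.3 -0.2 -1.8] w 0.154
yaw 0.1 deg (about tool x), alt -179.9
slide after yaw [-22.4 369.1 398.1] dist 543
cam rel tool [-124.   -1.  -76.]
```

```bash
python3 -m crank '[{"slide":[-2,11,12],"yaw":0},{"slide":[-2,22,24],"yaw":0},{"slide":[-2,22,24],"yaw":0},{"slide":[-2,22,24],"yaw":0},{"slide":[-2,22,24],"yaw":0},{"slide":[-2,22,24],"yaw":0},{"slide":[-2,22,24],"yaw":0},{"slide":[-2,22,24],"yaw":0},{"slide":[-2,22,24],"yaw":0},{"slide":[-2,22,24],"yaw":0},{"slide":[-2,22,24],"yaw":0},{"slide":[0,22,24],"yaw":0},{"slide":[0,22,24],"yaw":0},{"slide":[0,22,24],"yaw":0},{"slide":[0,22,24],"yaw":0},{"slide":[0,22,24],"yaw":0},{"slide":[0,22,24],"yaw":0},{"slide":[0,6,2],"yaw":0},{"slide":[0,0,0],"yaw":0},{"slide":[0,0,0],"yaw":0}]' 0 40; python3 -m crank '[{"slide":[0,0,0],"yaw":0},{"slide":[0,0,0],"yaw":0},{"slide":[0,0,0],"yaw":0}]'; python3 go.py 513.6 -442.5 200 110.2
python3 - <<'E'
from station import *
import cv2
for n in ("wrist",):
  cv2.imwrite(f"pics/{n}9.png",cv2.cvtColor(read_camera(n),cv2.COLOR_RGB2BGR))
E
```

```text
time: 22.4
ee_pos: [410.5, -480.3, 220.1]
ee_rot: [-1.735, 1.57, 1.759]
contact_force: [-0.1, 1.4, -2.1]
gripper_width: 0.156
time: 22.65
ee_pos: [412.3, -479.1, 220.2]
ee_rot: [-2.168, 1.57, 1.329]
contact_force: [0.2, -0.3, -0.5]
gripper_width: 0.156
t 22.65 tcp [ 412.3 -479.1  220.2] jaw -69.7 tilt 0.05 j7 -0.03 F [ 0.2 -0.3 -0.5] w 0.156
yaw 0.1 deg (about tool x), alt -179.9
slide after yaw [  20.2    0.6 -107.7] dist 110
cam rel tool [-124.   -1.  -76.]
```

View pics/wrist9.png

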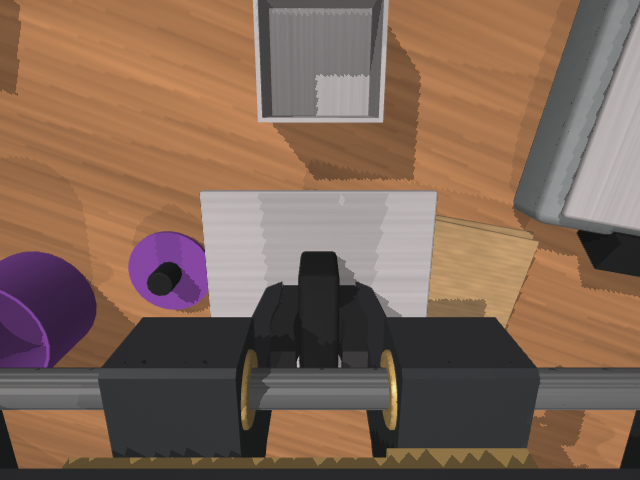

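```bash
cat > rel.py <<'E'
import sys,json
from h import *
from station import *
# rel.py ztin_rim u1 v1 u2 v2 halfdepth_tin  lidz u1 v1 u2 v2 halfdepth_lid
a=[float(v) for v in sys.argv[1:]]
c=calibration('wrist'); s=read_state(); 
from scipy.spatial.transform import Rotation as Ro
R=Ro.from_euler('xyz',s['ee_rot']).as_matrix(); z=R[:2,2]/np.linalg.norm(R[:2,2])
for nm,k in (('tin',0),('lid',6)):
    if len(a)<=k: break
    h,u1,v1,u2,v2,d=a[k:k+6]
    p=back(u1,v1,h,c)[:2];q=back(u2,v2,h,c)[:2]
    e=(q-p)/np.linalg.norm(q-p); n=np.array([-e[1],e[0]]); n*=np.sign(n@z)
    ctr=(p+q)/2+n*d*(-1 if nm=='tin' else 1)
    print(nm,'len %.1f'%np.linalg.norm(q-p),'edge ang %.1f'%np.degrees(np.arctan2(e[1],e[0])),'centre',ctr.round(1),'rel tcp tool yz',(R[:2,1:].T@(ctr-s['ee_pos'][:2])).round(1))
E
python3 rel.py 64 258 122.5 384 122.5 42  195 200 191 437 191 45
```

```text
tin len 84.5 edge ang -69.7 centre [ 513.2 -443. ] rel tcp tool yz [   1.  -107.3]
lid len 89.0 edge ang -69.7 centre [ 412.6 -478.5] rel tcp tool yz [-0.7 -0.6]
```

```bash
python3 -m crank '[{"slide":[0,0.3,-14],"yaw":0},{"slide":[0,0.3,-28],"yaw":0},{"slide":[0,0.3,-28],"yaw":0},{"slide":[5,0.2,-24],"yaw":0},{"slide":[15,0.2,-12.8],"yaw":0},{"slide":[30,0,0],"yaw":0},{"slide":[30,0,0],"yaw":0},{"slide":[20,0,0],"yaw":0},{"slide":[8,0,0],"yaw":0},{"slide":[0,0,0],"yaw":0},{"slide":[0,0,0],"yaw":0},{"slide":[0,0,0],"yaw":0},{"slide":[0,0,0],"yaw":0}]' 0 40; python3 go.py 513.4 -442.8 93 110.2
python3 - <<'E'
from station import *
import cv2
for n in ("scene",):
  cv2.imwrite(f"pics/{n}10.png",cv2.resize(cv2.cvtColor(read_camera(n),cv2.COLOR_RGB2BGR)[300:480,80:320],None,fx=3,fy=3))
E
```

```text
time: 23.78
ee_pos: [513.0, -445.6, 114.2]
ee_rot: [2.105, 1.568, -0.684]
contact_force: [1.1, -0.1, -1.2]
gripper_width: 0.156
t 23.78 tcp [ 513.  -445.6  114.2] jaw -69.8 tilt 0.17 j7 -0.13 F [ 1.1 -0.1 -1.2] w 0.156
yaw 0.0 deg (about tool x), alt -180.0
slide after yaw [21.2 -2.5 -1.3] dist 21
cam rel tool [-124.   -1.  -76.]
```

View pics/scene10.png

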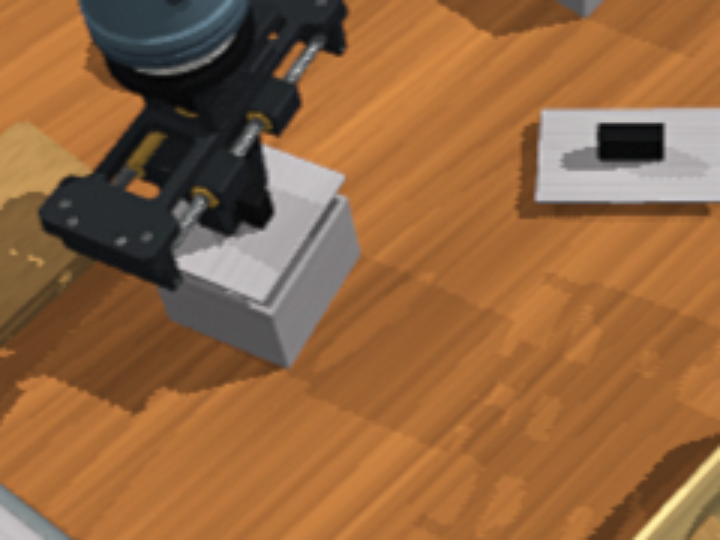

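```bash
python3 -m crank '[{"slide":[0,0,0],"yaw":0},{"slide":[0,0,0],"yaw":0}]'; python3 go.py 513.4 -442.8 93 110.2; python3 -m crank '[{"slide":[0,0,0],"yaw":0}]'; python3 go.py 513.4 -442.8 93 110.2
```

```text
time: 24.0
ee_pos: [512.4, -445.0, 113.1]
ee_rot: [2.247, 1.57, -0.542]
contact_force: [0.4, 0.4, -1.3]
gripper_width: 0.151
t 24.00 tcp [ 512.4 -445.   113.1] jaw -69.8 tilt 0.06 j7 -0.13 F [ 0.4  0.4 -1.3] w 0.151
yaw -0.0 deg (about tool x), alt 180.0
slide after yaw [20.1 -1.7 -1.7] dist 20
cam rel tool [-124.   -1.  -76.]
time: 24.08
ee_pos: [512.3, -444.8, 112.7]
ee_rot: [2.377, 1.57, -0.412]
contact_force: [0.0, 0.2, -1.6]
gripper_width: 0.157
t 24.08 tcp [ 512.3 -444.8  112.7] jaw -69.8 tilt 0.03 j7 -0.13 F [ 0.   0.2 -1.6] w 0.157
yaw 0.0 deg (about tool x), alt -180.0
slide after yaw [19.7 -1.5 -1.7] dist 20
cam rel tool [-124.   -1.  -76.]
```

```bash
python3 -m crank '[{"slide":[2,-1.2,-1],"yaw":0},{"slide":[2,0,0],"yaw":0},{"slide":[0,0,0],"yaw":0},{"slide":[0,0,0],"yaw":0}]' 0 40; python3 go.py 513.4 -442.8 93 110.2;  python3 -m crank '[{"slide":[3,0,0],"yaw":0},{"slide":[3,0,0],"yaw":0},{"slide":[2,0,0],"yaw":0},{"slide":[0,0,0],"yaw":0},{"slide":[0,0,0],"yaw":0}]' 0 40; python3 go.py 513.4 -442.8 93 110.2
```

```text
time: 24.42
ee_pos: [512.5, -443.1, 108.0]
ee_rot: [-1.086, 1.57, 2.408]
contact_force: [0.8, -0.5, -1.4]
gripper_width: 0.158
t 24.42 tcp [ 512.5 -443.1  108. ] jaw -69.8 tilt 0.03 j7 -0.13 F [ 0.8 -0.5 -1.4] w 0.158
yaw 0.0 deg (about tool x), alt -180.0
slide after yaw [15.   0.1 -0.9] dist 15
cam rel tool [-124.   -1.  -76.]
time: 24.83
ee_pos: [512.5, -443.2, 100.1]
ee_rot: [-1.0, 1.57, 2.494]
contact_force: [-0.1, -1.1, -2.0]
gripper_width: 0.155
t 24.83 tcp [ 512.5 -443.2  100.1] jaw -69.8 tilt 0.02 j7 -0.13 F [-0.1 -1.1 -2. ] w 0.155
yaw 0.0 deg (about tool x), alt -180.0
slide after yaw [ 7.1 -0.1 -0.9] dist 7
cam rel tool [-124.   -1.  -76.]
```

Entered without contact. Finish down.

```bash
python3 -m crank '[{"slide":[2,0,0],"yaw":0},{"slide":[2,0,0],"yaw":0},{"slide":[2,0,0],"yaw":0},{"slide":[1,0,0],"yaw":0},{"slide":[0,0,0],"yaw":0},{"slide":[0,0,0],"yaw":0}]' 0 40; python3 go.py 513.4 -442.8 93 110.2
```

```text
time: 25.33
ee_pos: [512.6, -443.3, 93.3]
ee_rot: [-0.162, 1.571, -2.951]
contact_force: [-0.7, 0.8, -1.4]
gripper_width: 0.153
t 25.33 tcp [ 512.6 -443.3   93.3] jaw -69.8 tilt 0.00 j7 -0.12 F [-0.7  0.8 -1.4] w 0.153
yaw 0.0 deg (about tool x), alt -180.0
slide after yaw [ 0.3 -0.2 -0.9] dist 1
cam rel tool [-124.   -1.  -76.]
```

```bash
python3 -m crank '[{"slide":[1,0,0],"yaw":0},{"slide":[0.7,0,0],"yaw":0},{"slide":[0,0,0],"yaw":0},{"slide":[0,0,0],"yaw":0}]' 0 40; python3 go.py
```

```text
time: 25.67
ee_pos: [512.8, -443.4, 92.8]
ee_rot: [2.925, 1.57, 0.136]
contact_force: [-2.7, 2.3, 7.0]
gripper_width: 0.153
t 25.67 tcp [ 512.8 -443.4   92.8] jaw -69.8 tilt 0.04 j7 -0.12 F [-2.7  2.3  7. ] w 0.153
```

```bash
python3 -m crank '[{"slide":[0.7,0,0],"yaw":0},{"slide":[0,0,0],"yaw":0}]' 0 40;  python3 -m crank '[{"slide":[0,0,0],"yaw":0},{"slide":[0,0,0],"yaw":0},{"slide":[0,0,0],"yaw":0},{"slide":[0,0,0],"yaw":0},{"slide":[-15,0,0],"yaw":0},{"slide":[-30,0,0],"yaw":0},{"slide":[-30,0,0],"yaw":0},{"slide":[-30,0,0],"yaw":0},{"slide":[0,0,0],"yaw":0},{"slide":[0,0,0],"yaw":0}]' 0.5 40; python3 go.py 617.7 -224 195 133
python3 - <<'E'
from station import *
import cv2
for n in ("scene","wrist"):
  cv2.imwrite(f"pics/{n}11.png",cv2.cvtColor(read_camera(n),cv2.COLOR_RGB2BGR))
E
```

```text
time: 25.83
ee_pos: [512.7, -443.4, 92.7]
ee_rot: [-2.95, 1.57, 0.544]
contact_force: [-2.6, 4.0, 11.8]
gripper_width: 0.155
time: 26.67
ee_pos: [513.5, -444.3, 198.8]
ee_rot: [2.132, 1.566, -0.658]
contact_force: [-0.9, -0.1, 0.1]
gripper_width: 0.499
t 26.67 tcp [ 513.5 -444.3  198.8] jaw -69.8 tilt 0.26 j7 -0.18 F [-0.9 -0.1  0.1] w 0.499
yaw -22.8 deg (about tool x), alt 157.2
slide after yaw [   3.6  -90.1 -226.5] dist 244
cam rel tool [-124.   -1.  -76.]
```

View pics/wrist11.png

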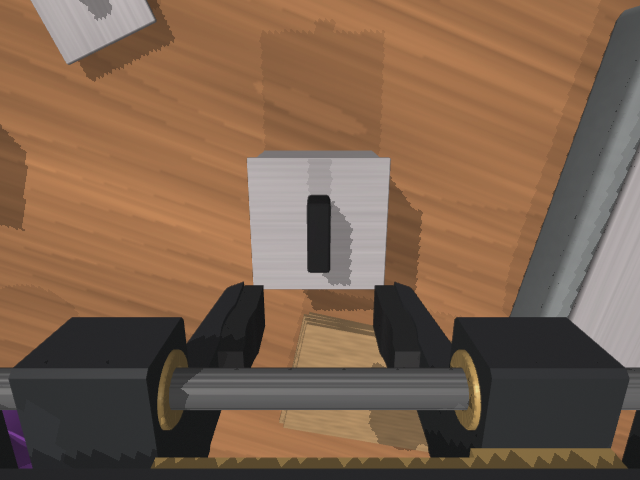

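View pics/scene11.png

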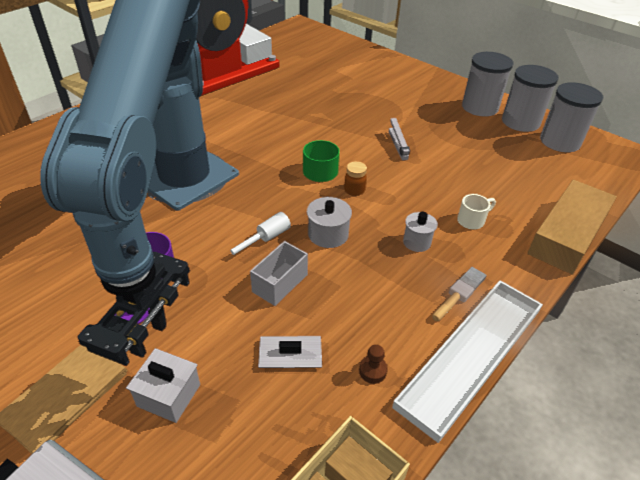

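```bash
python3 -m crank '[{"slide":[0,0,0],"yaw":-4.8},{"slide":[0,0,0],"yaw":-6},{"slide":[0,0,0],"yaw":-6},{"slide":[0,0,0],"yaw":-6},{"slide":[0,-7,-18],"yaw":0},{"slide":[0,-12,-30],"yaw":0},{"slide":[0,-12,-30],"yaw":0},{"slide":[0,-12,-30],"yaw":0},{"slide":[0,-12,-30],"yaw":0},{"slide":[0,-12,-30],"yaw":0},{"slide":[0,-12,-30],"yaw":0},{"slide":[0,-11,-28.5],"yaw":0},{"slide":[0,0,0],"yaw":0},{"slide":[0,0,0],"yaw":0},{"slide":[0,0,0],"yaw":0},{"slide":[0,0,0],"yaw":0},{"slide":[0,0,0],"yaw":0}]' 0.5; python3 wf.py w12 oblong_lid 310 180;python3 go.py 617.7 -224 40 133
```

```text
time: 28.18
ee_pos: [615.9, -224.7, 195.7]
ee_rot: [-0.097, 1.57, -2.491]
contact_force: [-0.0, 0.2, 0.5]
gripper_width: 0.502
oblong_lid [ 617.9 -224.2] 43.2 0.013
t 28.23 tcp [ 616.1 -224.5  195.8] jaw -47.1 tilt 0.04 j7 -0.20 F [ 0.8 -0.7 -0.6] w 0.502
yaw -0.1 deg (about tool x), alt 179.9
slide after yaw [155.8   0.7  -1.6] dist 156
cam rel tool [-124.   -1.  -77.]
```

View pics/w12.png

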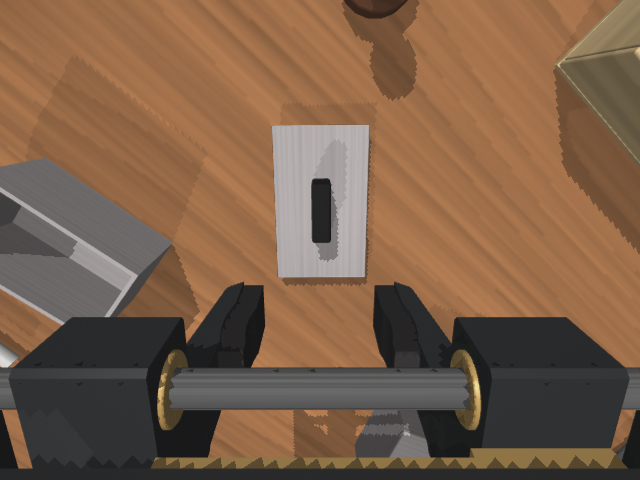

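```bash
python3 -m crank '[{"slide":[22,0.8,-1.8],"yaw":0},{"slide":[35,0,0],"yaw":0},{"slide":[35,0,0],"yaw":0},{"slide":[30,0,0],"yaw":0},{"slide":[20,0,0],"yaw":0},{"slide":[14,0,0],"yaw":0},{"slide":[0,0,0],"yaw":0},{"slide":[0,0,0],"yaw":0},{"slide":[0,0,0],"yaw":0}]' 0.5 40; python3 go.py 617.9 -224.2 39.5 133.2
```

```text
time: 28.98
ee_pos: [619.2, -223.1, 40.7]
ee_rot: [1.891, 1.569, -0.501]
contact_force: [0.7, 0.4, 0.7]
gripper_width: 0.502
t 28.98 tcp [ 619.2 -223.1   40.7] jaw -47.0 tilt 0.07 j7 -0.12 F [0.7 0.4 0.7] w 0.502
yaw -0.2 deg (about tool x), alt 179.8
slide after yaw [ 1.2 -0.   1.7] dist 2
cam rel tool [-124.   -1.  -77.]
```

```bash
python3 -m crank '[{"slide":[1,0,1],"yaw":0},{"slide":[0,0,0],"yaw":0},{"slide":[0,0,0],"yaw":0},{"slide":[0,0,0],"yaw":0},{"slide":[0,0,0],"yaw":0},{"slide":[0,0,0],"yaw":0},{"slide":[0,0,0],"yaw":0},{"slide":[0,0,0],"yaw":0}]' 0 40; python3 go.py 617.9 -224.2 39.5 133.2; python3 -m crank '[{"slide":[-10,0,0],"yaw":0},{"slide":[-25,0,0],"yaw":0},{"slide":[-35,0,0],"yaw":0},{"slide":[-35,0,0],"yaw":0},{"slide":[-35,0,0],"yaw":0},{"slide":[-35,0,0],"yaw":-4.4},{"slide":[0,0,0],"yaw":-6},{"slide":[0,0,0],"yaw":-6},{"slide":[0,0,0],"yaw":-6},{"slide":[0,0,0],"yaw":-6},{"slide":[0,0,0],"yaw":-6},{"slide":[0,0,0],"yaw":-6},{"slide":[0,0,0],"yaw":-6},{"slide":[0,0,0],"yaw":-6},{"slide":[0,0,0],"yaw":0},{"slide":[0,0,0],"yaw":0},{"slide":[0,0,0],"yaw":0}]' 0 40; python3 go.py 485.7 -252 220 5.6
```

```text
time: 29.65
ee_pos: [618.3, -223.1, 39.2]
ee_rot: [2.047, 1.57, -0.344]
contact_force: [0.6, 0.2, 1.7]
gripper_width: 0.156
t 29.65 tcp [ 618.3 -223.1   39.2] jaw -47.0 tilt 0.03 j7 -0.12 F [0.6 0.2 1.7] w 0.156
yaw -0.2 deg (about tool x), alt 179.8
slide after yaw [-0.3  0.5  1. ] dist 1
cam rel tool [-124.   -1.  -77.]
time: 31.07
ee_pos: [617.8, -223.0, 214.0]
ee_rot: [-1.818, 1.571, 2.986]
contact_force: [-0.1, -1.1, -0.6]
gripper_width: 0.154
t 31.07 tcp [ 617.8 -223.   214. ] jaw 5.2 tilt 0.02 j7 0.57 F [-0.1 -1.1 -0.6] w 0.154
yaw -0.4 deg (about tool x), alt 179.6
slide after yaw [  -5.9 -134.3   16. ] dist 135
cam rel tool [-124.   -1.  -78.]
```

```bash
python3 -m crank '[{"slide":[-1,-15,2],"yaw":-0.4},{"slide":[-2,-30,4],"yaw":0},{"slide":[-2,-30,4],"yaw":0},{"slide":[-1,-30,4],"yaw":0},{"slide":[0,-29,2],"yaw":0},{"slide":[0,0,0],"yaw":0},{"slide":[0,0,0],"yaw":0},{"slide":[0,0,0],"yaw":0},{"slide":[0,0,0],"yaw":0},{"slide":[0,0,0],"yaw":0}]' 0 40; python3 go.py 471 -103 200 5.6
python3 - <<'E'
from station import *
import cv2
for n in ("wrist",):
  cv2.imwrite(f"pics/{n}13.png",cv2.cvtColor(read_camera(n),cv2.COLOR_RGB2BGR))
E
```

```text
time: 31.9
ee_pos: [487.5, -251.9, 219.9]
ee_rot: [1.112, 1.57, -0.357]
contact_force: [0.2, -0.8, -1.6]
gripper_width: 0.157
t 31.90 tcp [ 487.5 -251.9  219.9] jaw 5.9 tilt 0.03 j7 0.70 F [ 0.2 -0.8 -1.6] w 0.157
yaw 0.3 deg (about tool x), alt -179.7
slide after yaw [  19.8   -1.9 -149.8] dist 151
cam rel tool [-124.   -1.  -78.]
```

View pics/wrist13.png

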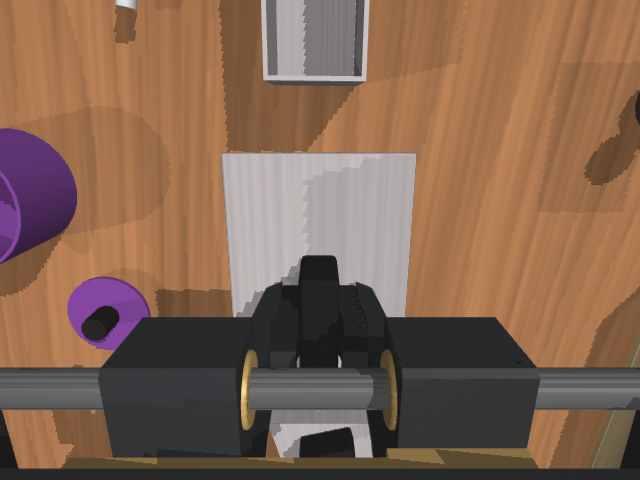

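Run:
```python
import cv2
im=cv2.imread("pics/wrist13.png")
cv2.imwrite("pics/c13.png",cv2.resize(im[40:170,210:430],None,fx=3.5,fy=3.5,interpolation=cv2.INTER_NEAREST))
```

```text
(no output)
```

View pics/c13.png

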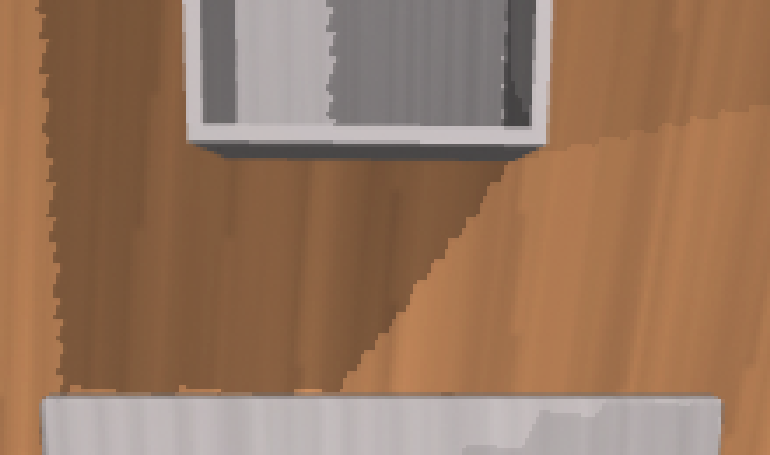

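```bash
python3 rel.py 68 263.2 80.2 366.2 80.8 58  194.7 221.8 153 415.5 153.2 61
```

```text
tin len 66.0 edge ang 5.5 centre [ 469.2 -102.6] rel tcp tool yz [  -2.8 -150.4]
lid len 70.6 edge ang 5.8 centre [ 486.5 -252.2] rel tcp tool yz [-0.8  0.2]
```

```bash
python3 -m crank '[{"slide":[0,-0.4,-15],"yaw":0.3},{"slide":[0,-0.5,-30],"yaw":0},{"slide":[0,-0.5,-30],"yaw":0},{"slide":[0,-0.5,-30],"yaw":0},{"slide":[0,-0.5,-30],"yaw":0},{"slide":[10,0,-15.9],"yaw":0},{"slide":[30,0,0],"yaw":0},{"slide":[35,0,0],"yaw":0},{"slide":[20,0,0],"yaw":0},{"slide":[8,0,0],"yaw":0},{"slide":[0,0,0],"yaw":0},{"slide":[0,0,0],"yaw":0},{"slide":[0,0,0],"yaw":0},{"slide":[0,0,0],"yaw":0},{"slide":[0,0,0],"yaw":0},{"slide":[0,0,0],"yaw":0},{"slide":[0,0,0],"yaw":0}]' 0 40; python3 go.py 469.8 -102.1 97.3 5.6; python3 -m crank '[{"slide":[0,0,0],"yaw":0}]';python3 go.py 469.8 -102.1 97.3 5.6
python3 - <<'E'
from station import *
import cv2
for n in ("scene",):
  cv2.imwrite(f"pics/{n}14.png",cv2.resize(cv2.cvtColor(read_camera(n),cv2.COLOR_RGB2BGR)[160:340,180:420],None,fx=3,fy=3))
E
```

```text
time: 33.37
ee_pos: [469.7, -102.4, 117.4]
ee_rot: [1.465, 1.57, -0.01]
contact_force: [-0.2, -0.7, -1.5]
gripper_width: 0.157
t 33.37 tcp [ 469.7 -102.4  117.4] jaw 5.5 tilt 0.06 j7 0.47 F [-0.2 -0.7 -1.5] w 0.157
yaw -0.1 deg (about tool x), alt 179.9
slide after yaw [20.1  0.1 -0.3] dist 20
cam rel tool [-124.   -1.  -78.]
time: 33.45
ee_pos: [469.5, -102.4, 117.2]
ee_rot: [1.559, 1.57, 0.084]
contact_force: [-0.9, -0.5, -1.9]
gripper_width: 0.148
t 33.45 tcp [ 469.5 -102.4  117.2] jaw 5.5 tilt 0.03 j7 0.47 F [-0.9 -0.5 -1.9] w 0.148
yaw -0.1 deg (about tool x), alt 179.9
slide after yaw [19.9  0.3 -0.2] dist 20
cam rel tool [-124.   -1.  -78.]
```

View pics/scene14.png

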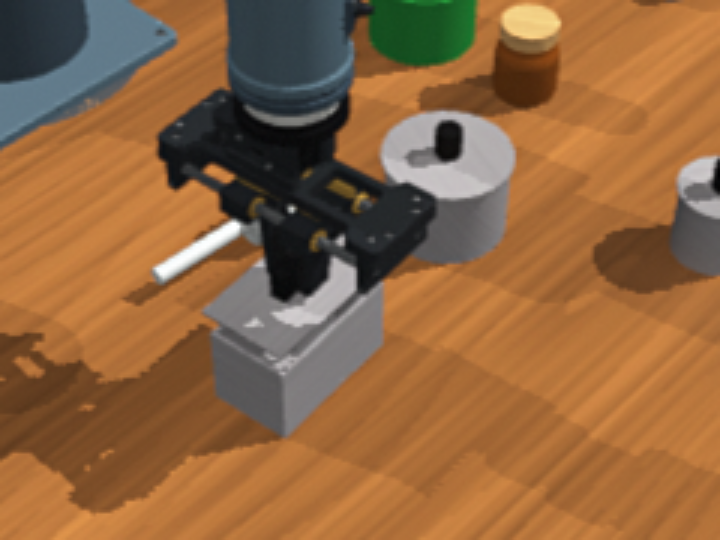

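Aligned within 0.5 mm; descend slowly.

```bash
python3 -m crank '[{"slide":[3,0,0],"yaw":0},{"slide":[4,0,0],"yaw":0},{"slide":[4,0,0],"yaw":0},{"slide":[2,0,0],"yaw":0},{"slide":[0,0,0],"yaw":0},{"slide":[0,0,0],"yaw":0}]' 0 40; python3 go.py 469.8 -102.1 97.3 5.6;  python3 -m crank '[{"slide":[2,0,0],"yaw":0},{"slide":[2,0,0],"yaw":0},{"slide":[2,0,0],"yaw":0},{"slide":[0,0,0],"yaw":0},{"slide":[0,0,0],"yaw":0}]' 0 40; python3 go.py 469.8 -102.1 97.3 5.6
```

```text
time: 34.0
ee_pos: [469.2, -102.4, 103.7]
ee_rot: [-1.685, 1.57, 3.123]
contact_force: [0.4, -0.2, -2.0]
gripper_width: 0.156
t 34.00 tcp [ 469.2 -102.4  103.7] jaw 5.5 tilt 0.03 j7 0.48 F [ 0.4 -0.2 -2. ] w 0.156
yaw -0.1 deg (about tool x), alt 179.9
slide after yaw [ 6.4  0.6 -0.2] dist 6
cam rel tool [-124.   -1.  -78.]
time: 34.42
ee_pos: [469.3, -102.4, 97.8]
ee_rot: [-1.795, 1.571, 3.014]
contact_force: [-0.8, 0.6, -1.4]
gripper_width: 0.156
t 34.42 tcp [ 469.3 -102.4   97.8] jaw 5.5 tilt 0.02 j7 0.48 F [-0.8  0.6 -1.4] w 0.156
yaw -0.1 deg (about tool x), alt 179.9
slide after yaw [ 0.5  0.5 -0.2] dist 1
cam rel tool [-124.   -1.  -78.]
```

```bash
python3 -m crank '[{"slide":[1,0,0],"yaw":0},{"slide":[1,0,0],"yaw":0},{"slide":[0,0,0],"yaw":0},{"slide":[0,0,0],"yaw":0}]' 0 40; python3 go.py
```

```text
time: 34.75
ee_pos: [469.5, -102.5, 97.1]
ee_rot: [2.563, 1.57, 1.088]
contact_force: [-5.1, 2.0, 15.7]
gripper_width: 0.156
t 34.75 tcp [ 469.5 -102.5   97.1] jaw 5.5 tilt 0.05 j7 0.49 F [-5.1  2.  15.7] w 0.156
```

Seated; release, lift and swing out of the top view.

```bash
python3 -m crank '[{"slide":[0,0,0],"yaw":0},{"slide":[0,0,0],"yaw":0},{"slide":[0,0,0],"yaw":0},{"slide":[0,0,0],"yaw":0},{"slide":[-15,0,0],"yaw":0},{"slide":[-30,0,0],"yaw":0},{"slide":[-35,0,0],"yaw":0},{"slide":[-35,0,0],"yaw":0},{"slide":[-35,0,0],"yaw":0},{"slide":[0,0,0],"yaw":0},{"slide":[0,0,0],"yaw":0}]' 0.5 40; python3 -m crank '[{"slide":[0,0,15],"yaw":0},{"slide":[0,0,30],"yaw":0},{"slide":[0,0,30],"yaw":0},{"slide":[0,0,30],"yaw":0},{"slide":[0,0,30],"yaw":0},{"slide":[0,0,30],"yaw":0},{"slide":[0,0,30],"yaw":0},{"slide":[0,0,30],"yaw":0},{"slide":[0,0,30],"yaw":0},{"slide":[0,0,30],"yaw":0},{"slide":[0,0,30],"yaw":0},{"slide":[0,0,30],"yaw":0},{"slide":[0,0,30],"yaw":0},{"slide":[0,0,30],"yaw":0},{"slide":[0,0,30],"yaw":0},{"slide":[0,0,15],"yaw":0},{"slide":[0,0,0],"yaw":0},{"slide":[0,0,0],"yaw":0}]'
python3 - <<'E'
from station import *
import cv2
for n in ("scene","top"):
  cv2.imwrite(f"pics/{n}15.png",cv2.cvtColor(read_camera(n),cv2.COLOR_RGB2BGR))
E
```

```text
time: 35.67
ee_pos: [470.6, -102.4, 247.5]
ee_rot: [1.512, 1.567, 0.038]
contact_force: [-0.7, 0.2, -0.6]
gripper_width: 0.499
time: 37.17
ee_pos: [511.5, -550.1, 243.2]
ee_rot: [-2.452, 1.567, 2.355]
contact_force: [0.5, -0.0, -1.0]
gripper_width: 0.499
```

View pics/scene15.png

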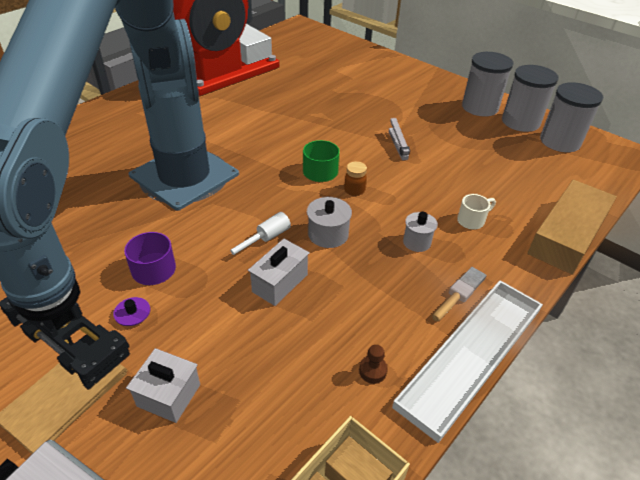

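View pics/top15.png

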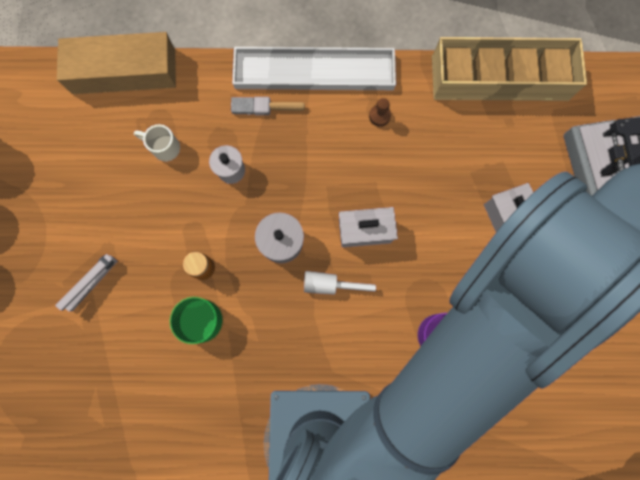

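Run:
```python
import cv2,numpy as np
im=cv2.imread("pics/scene15.png")
b=[im[y:y+90,x:x+120] for x,y in((270,185),(365,195),(220,230),(105,340))]
b=[cv2.resize(i,None,fx=3.2,fy=3.2,interpolation=cv2.INTER_CUBIC) for i in b]
cv2.imwrite("pics/fin.png",np.vstack([np.hstack(b[:2]),np.hstack(b[2:])]))
from h import *
from station import *
# seated-lid fit residual vs height, scene camera
c=calibration('scene')
for n,pt,p,h in (('big_tin',(315,225),(441,93,0),70),('small_tin',(410,240),(618,219,0),60),('oblong_tin',(265,285),(468,-103,np.radians(95.6)),68),('square_tin',(165,400),(512,-443,np.radians(20.2)),64)):
    lid=n.replace('tin','lid'); out=[]
    mm,bx=mask(im,pt)
    for dz in (-4,-2,0,2,4):
        f=lambda q:np.abs(np.maximum(render(n,(q[0],q[1],p[2]),c,bx),render(lid,(q[2],q[3],p[2]),c,bx,h-10+dz))-mm).sum()/mm.sum()
        q0=np.array([p[0],p[1],p[0],p[1]]); sim=np.vstack([q0]+[q0+3*np.eye(4)[i] for i in range(4)])
        r=minimize(f,q0,method='Nelder-Mead',options=dict(initial_simplex=sim,maxiter=300)); out.append((dz,round(r.fun,3),(r.x[2:]-r.x[:2]).round(1).tolist()))
    print(n,out)
```

```text
big_tin [(-4, np.float64(0.03), [-1.8, 1.3]), (-2, np.float64(0.03), [-0.3, -0.4]), (0, np.float64(0.03), [1.1, -2.0]), (2, np.float64(0.031), [2.8, -4.2]), (4, np.float64(0.03), [4.3, -6.0])]
small_tin [(-4, np.float64(0.049), [-0.9, 3.0]), (-2, np.float64(0.049), [0.3, -0.3]), (0, np.float64(0.05), [1.2, -1.8]), (2, np.float64(0.05), [2.4, -3.8]), (4, np.float64(0.05), [2.9, -5.2])]
oblong_tin [(-4, np.float64(0.023), [-2.6, 1.6]), (-2, np.float64(0.023), [-1.1, 0.0]), (0, np.float64(0.024), [0.4, -1.0]), (2, np.float64(0.024), [2.0, -2.9]), (4, np.float64(0.024), [3.1, -4.0])]
square_tin [(-4, np.float64(0.021), [-1.9, 0.3]), (-2, np.float64(0.021), [-0.7, -0.5]), (0, np.float64(0.021), [0.9, -1.1]), (2, np.float64(0.021), [2.2, -1.7]), (4, np.float64(0.022), [3.6, -2.5])]
```

View pics/fin.png

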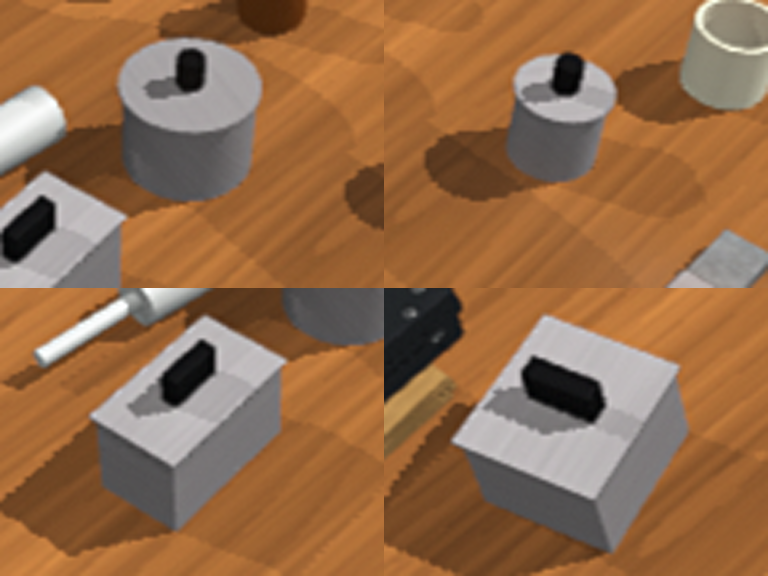

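```bash
python3 go.py; python3 -c "
from station import *
print(sign_off())"
```

```text
t 37.27 tcp [ 512.8 -548.6  244.5] jaw 5.6 tilt 0.15 j7 1.07 F [ 0.8 -0.2  0.4] w 0.499
the job is handed in; nothing more can be done
None
```

All four tins are closed, each with its own lid. I signed off at 37.3 s with the gripper clear of everything. Neither the jar nor the green and purple look-alikes were handled.

**Seating force and height:** each lid met its rim at the expected height, within about 0.5 mm. I then pressed it home with 12–16 N before letting go.

**Final pictures:** the top and scene views show all four tins upright with their lids flat, and the jar at the same place as at the start. In the top view the arm partly hides the square tin, so its lid is confirmed by the scene view and by an earlier wrist picture.

**One inconclusive check:** I tried to confirm lid height by fitting the outlines in the scene picture. The fit could not separate a few millimetres of height from a sideways shift. It is consistent with seated lids within about 2.5 mm of centre, but the seating rests on the contact heights and the close-up pictures.

**Camera disagreement:** the top and scene cameras differed by 3–4 mm in x throughout. I corrected for this using wrist-camera measurements.

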